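Brush out the slip canister, then hold its lid hinge lined up for the pin

TASK

Clean the inside of the blue slip canister with the long brush: push the brush down to the bottom, draw its foot up past half the depth and push it down to the bottom again, then stand it back in its white pot. Then pick up the lid by its handle and bring it level over the canister so that the lid's hinge knuckle sits between the two knuckles on the canister with their holes in line, ready for the pin, and finish while still holding it there, carried by the gripper alone and not resting on the canister (no seal is fitted yet, so a gap stays under the lid). Leave the pin in place and the jars and other pottery things undisturbed.

Things in the scene. Friction and masses are not known exactly. Their poses are not given: they have to be found in the camera images.
- canister: Blue round open canister, fixed: outer diameter 110, height 90, wall 3, floor 5 thick. Origin: centre of its underside, z up. Its +x side carries a wooden jamb block (76 wide, 46 to 66 from the axis, top at z 84) with a brass hinge leaf whose two knuckles (outer diameter 16, bore 10) reach up to z 114. +x points away from the robot, within 35 degrees.
- canister_bore (a point): Centre of the gap between the canister's two knuckles, on their bore axis: at (74, 0, 106) mm in the canister's frame. Axes as the canister's; the bore runs along y. The knuckles lie from 16 to 33 on either side in y, so the gap is 32 wide, open from above; in it nothing stands higher than z 84.
- lid: Loose blue round lid, diameter 116, 10 thick, about 0.25 kg, lying flat on the table, handle up. Origin: centre of its underside, z up. Its brass hinge leaf points to its +x (within 35 degrees of away from the robot) and ends in one knuckle. With the holes in line and the lid level its underside is 96 above the table, 6 above the canister's rim, centred over the canister.
- lid_handle (a point): Centre of the lid's wooden handle bar, 47 above the lid's underside, over its centre; axes as the lid's. The bar runs along y: 14 wide in x, 66 long in y, 18 high, on two steel posts 10 thick at y = +-26; between the posts the space under the bar is free (28 high). The lid about balances there.
- lid_bore (a point): Centre of the lid's knuckle (outer diameter 16, bore 10 along y, 24 long): at (74, 0, 10) in the lid's frame. Axes as the lid's.
- brush: Loose long brush standing upright in the white pot, 200 long, about 80 g. Origin: centre of its flat foot, z along it to the handle. Bristle head (hard) 33 in diameter from 0 to 65, thin steel shaft 8 in diameter to 130, round red handle 18 in diameter from 130 to 200.
- brush_pot: White ceramic pot with a blue band, fixed to the table, 80 high, inner diameter about 48 (50 at the mouth), inner floor 5 above the table. Origin: centre of its underside. The pot and the lid may swap places between the left and right of the table.
- pin_dish: Shallow terracotta dish, diameter 104, 18 high, fixed, beyond the canister. Origin: centre of its underside.
- hinge_pin: Steel hinge pin, 6 in diameter, 79 long, lying along its x in the dish. Not used; leave it there. Origin: under its middle.
- red_jar: Red glaze jar, diameter 68, height 60, loose; leave it. Origin: centre of its underside.
- black_jar: Black glaze jar, diameter 68, height 60, loose; leave it. Origin: centre of its underside.
- small_bowl: White bowl, diameter 110, height 50, loose; leave it. Origin: centre of its underside.
- wood_rib: Flat wooden rib, 100 x 50 x 8, loose; leave it. Origin: centre of its underside.

How it is judged:
By the outcome, as a careful person would: the job done as asked, in the order asked, and still so for the second after the job is handed in, while the arm keeps its last pose, push and grip.
It also fails if it takes over 67 s, if anything falls off the work surface, if the arm or the gripper's body presses on something with over 40 N, if the wrist force passes 120 N, or if a joint passes its speed limit or range.

ROBOT

A 7-joint arm with a two-finger parallel gripper is mounted at the origin on the work surface. World frame = base frame: x ahead of the robot, y to its left, z up, the work surface at z = 0. Lengths are in m, angles in rad, forces in N, time in s.
With the tool pointing down it reaches from about 0.425 to 0.8 m from the base axis. Payload 8.3 kg.
Tool frame: the origin (TCP) lies where the fingers leave the gripper's body, on its centre line; the fingertips stand 73 mm ahead of it and the grasp point (between the pads) lies 54 mm ahead of it (grasp_offset is the z of the grasp point in the tool frame, in m); z points along the fingers, y is the direction in which the jaws open and shut (so a half turn about z gives the same grasp; the last joint's range is limited). The gripper opens to 85 mm and grips with 20 to 120 N. Pads are 22 mm wide; open, the fingers measure 114 mm over their backs; the gripper's body (76 mm by 85 mm) begins 54 mm behind the grasp point. The pads swing forward as they close: fully open they stand 13 mm farther back than shut.
Start: joints at [1.266, 0.383, 0.016, 1.37, -0.006, 1.388, -0.046], TCP at [0.15, -0.607, 0.304] pointing down, gripper open.
Joint ranges: [-2.95, 2.95], [-0.25, 2.06], [-1.52, 1.56], [0.18, 2.33], [-1.44, 4.58], [0.02, 2.06], [-3.01, 3.01]. Speed limits (rad/s): [2.39, 2.39, 3.01, 3.01, 3.14, 3.14, 3.14].

INTERFACE

Orientations are given as a unit quaternion [x, y, z, w].
In Python, from workcell import * gives the robot as it stands.
- The arm moves only by the tool arm_command, never from a script. Its argument "commands" is a list of rows, each an object with "grip": the closure, from 0 (fully open) to 1 (shut); "linear": the shift along the world's x, y, z in mm, a list of three; "roll": the turn about the world's z in rad. In form: [{"grip": grip, "linear": [tx, ty, tz], "roll": roll}, ...]. A call has 1 to 12 rows; each row shifts and turns the pose as measured when the row begins; what a row does not reach is not made up. A row lasts 1/10 s, in which the tool goes at most 50 mm and 8.59 degrees, less where a joint would pass 70% of its speed; a pose out of reach is approached as far as the arm can. A call with a gripper value outside its range is refused whole. The fingers move at their own pace and stop on an object; the grip force is fixed at half the most. Time passes only in rows, so rows that do not move let the fingers close. It gives the time, the measured TCP pose, the force and the opening at its end, in the units of the state.
- sense(): the state, without advancing time (a new reading comes with each control period).
- camera(name): name is "scene" or "top" or "wrist"; returns a dict with "frame" (384x512x3 uint8, red, green, blue), "fx", "fy", "cx", "cy" (pixels), "distortion" ([k1, k2, p1, p2, k3] as OpenCV has them; the pictures are not rectified), "eye" and "rotation" of the camera in the world; the wrist camera has in their place "hand_eye" (4x4, takes a point from camera to tool coordinates, whose origin is the TCP and whose axes are the flange's). Camera axes: x right, y up, looking along -z (the intrinsics and any distortion apply to the point x, -y, -z); pixel columns grow to the right and rows downward; lengths in m; the calibration is good to about 2 mm. A picture is of the moment at which its call begins: read the wrist's pose just before it. There is no depth.
- close_job(): hands the job in, once; it reports no verdict.
The state is a dict: "t": time; "joints": joint angles; "qd": joint speeds; "joint_torque": joint torques, N m; "tcp_pos": TCP position; "ee_rot": TCP orientation; "contact_force": force on the tool from outside, world axes, zero at the start; "ft_torque": the same for the moment, N m; "width": opening from 0.0 (shut) to 1.0 (fully open).
Only numpy, scipy, OpenCV 4.12 (cv2) and the standard library are available. Lean on these libraries where they do the work, as an engineer would, in place of code of your own. Each camera call takes 0.05 s, during which the arm holds its last target.

## Working session

There is one attempt and no reset: what is moved stays moved. The work goes in short steps, Python scripts to look and compute and a tool call to move; the robot and the scene stay as the last step left them, time stands still between calls to the robot, and variables do not carry over. Pictures are saved under pics/ and viewed, and the job is handed in when it is done.

Besides the shell and the picture viewer there is one more tool, called after "Request:" as name(argument=value, ...), one argument or row to a line, values as JSON. arm_command: Moves the arm, as the interface text tells. Its arguments: {"type":"object","properties":{"commands":{"type":"array","items":{"type":"object","properties":{"grip":{"type":"number"},"linear":{"type":"array","items":{"type":"number"}},"roll":{"type":"number"}}}}},"required":["commands"]}

```bash
ls; mkdir -p pics; cat > h.py <<'E'
from workcell import *
import numpy as np, cv2, pickle
from scipy.spatial.transform import Rotation as R
def K(c): return np.array([[c["fx"],0,c["cx"]],[0,c["fy"],c["cy"]],[0,0,1.]])
def snap(name,fn,scale=1.5):
    s=sense(); c=camera(name)
    c=dict(c)
    if "hand_eye" in c:
        H=np.array(c["hand_eye"]); Rt=R.from_quat(s["ee_rot"]).as_matrix()
        c["rotation"]=Rt@H[:3,:3]; c["eye"]=Rt@H[:3,3]+np.array(s["tcp_pos"])
    else:
        r=np.array(c["rotation"]); c["rotation"]=r if r.shape==(3,3) else R.from_quat(r).as_matrix()
    f=np.array(c["frame"]); cv2.imwrite("pics/"+fn+".png",cv2.resize(f[:,:,::-1],None,fx=scale,fy=scale,interpolation=cv2.INTER_CUBIC))
    pickle.dump(c,open("pics/"+fn+".pkl","wb")); return c
def load(fn): return pickle.load(open("pics/"+fn+".pkl","rb"))
def proj(c,P):
    P=np.atleast_2d(P); q=(P-c["eye"])@c["rotation"]; q=q*[1,-1,-1]
    return cv2.projectPoints(q.reshape(-1,1,3),np.zeros(3),np.zeros(3),K(c),np.array(c["distortion"],float))[0].reshape(-1,2)
def ray(c,uv):
    n=cv2.undistortPoints(np.array(uv,float).reshape(-1,1,2),K(c),np.array(c["distortion"],float)).reshape(-1,2)
    d=np.c_[n[:,0],-n[:,1],-np.ones(len(n))]@np.array(c["rotation"]).T
    return np.array(c["eye"]),d
def onz(c,uv,z):
    e,d=ray(c,uv); return e+d*((z-e[2])/d[:,2])[:,None]
E
python3 - <<'E'
from h import *
s=sense(); print(s)
for n in ["scene","top","wrist"]:
    c=snap(n,n+"0"); print(n,c["eye"],c["rotation"],c["fx"],c["distortion"],c.get("hand_eye"))
E
```

```text
pics
{'t': 0.0, 'joints': array([ 1.26609116,  0.38422831,  0.01638177,  1.37116352, -0.00629316,
        1.38817002, -0.04652525]), 'qd': array([-0.00206088, -0.00141289,  0.00097884, -0.00041167, -0.00240893,
       -0.00062241, -0.00049914]), 'joint_torque': array([ 1.08839333e-04, -6.27588558e+01,  8.44214894e-01, -3.71823049e+01,
        1.65291253e-02,  1.40098378e-02, -5.57046906e-05]), 'tcp_pos': array([ 0.14960579, -0.60646349,  0.30288067]), 'ee_rot': array([ 9.92697767e-01,  1.20624306e-01, -1.37271187e-04, -9.49935814e-04]), 'contact_force': array([-0.32953676,  0.20774755,  0.1411288 ]), 'ft_torque': array([-0.02257968, -0.0156889 , -0.01753881]), 'width': 0.9997392817940596}
scene [1.09752182 0.54061713 0.69053627] [[-0.73069577 -0.42228293  0.53643342]
 [ 0.68261443 -0.46458212  0.56409308]
 [ 0.0110105   0.77835762  0.62772461]] 379.44469357829627 [0.04229393 0.         0.         0.         0.        ] None
top [0.34626188 0.0273248  1.2308223 ] [[ 0.02777942  0.98086837 -0.19267991]
 [-0.99954778  0.02947666  0.005947  ]
 [ 0.01151278  0.19242757  0.98124364]] 426.07330092569043 [-0.08693613  0.          0.          0.          0.        ] None
wrist [ 0.22471182 -0.58756019  0.37288524] [[ 0.24005703  0.92413869  0.29722096]
 [-0.97075766  0.2289946   0.07204884]
 [-0.00147888 -0.30582535  0.95208648]] 295.87482429200645 [0.00785478 0.         0.         0.         0.        ] [[ 5.97954739e-04  9.52096237e-01  3.05797970e-01  7.74503411e-02]
 [ 9.99999793e-01 -4.96906119e-04 -4.08283185e-04 -5.45929393e-04]
 [-2.36772001e-04  3.05798151e-01 -9.52096337e-01 -6.99056547e-02]
 [ 0.00000000e+00  0.00000000e+00  0.00000000e+00  1.00000000e+00]]
```

View pics/scene0.png

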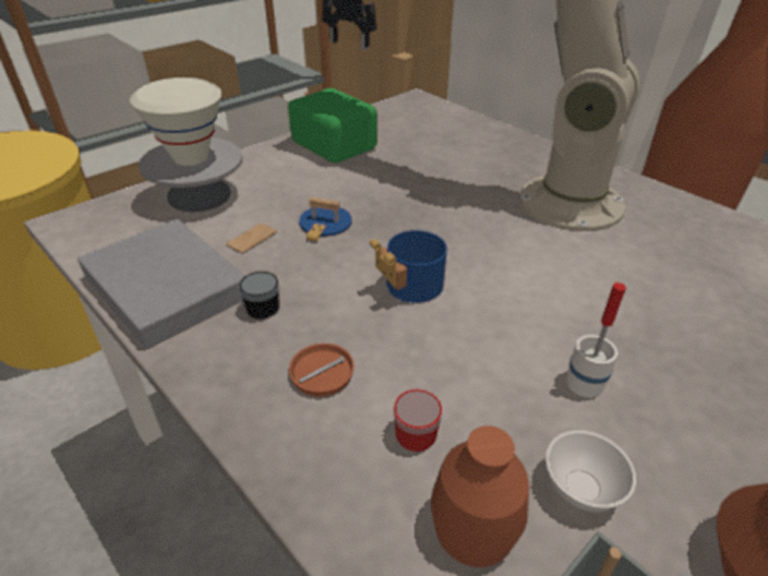

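View pics/top0.png

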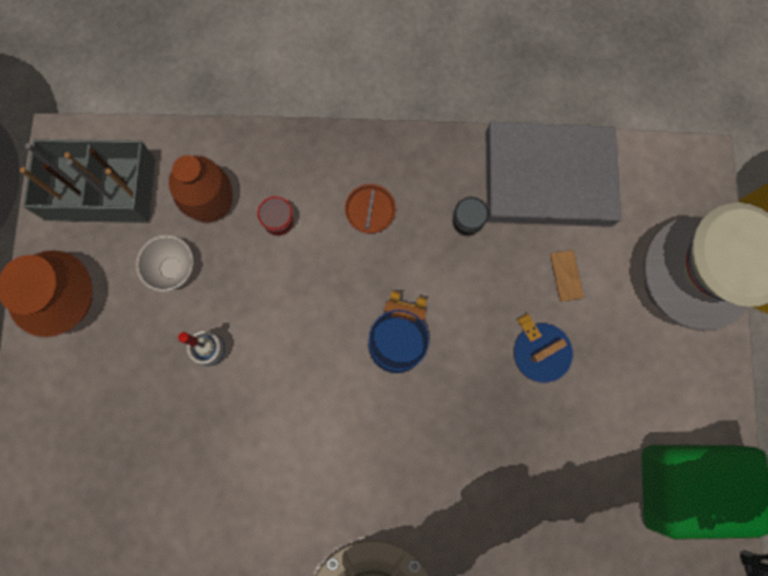

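The scene view shows the pot with the leaning brush (590,365), canister (415,265) and lid (325,220). In the top view they are at about (205,347), (398,340) and (543,352). I'll zoom in next.

```bash
python3 - <<'E'
from h import *
for n,(x0,y0,x1,y1) in dict(top0a=(90,190,190,260),top0b=(230,180,400,265),scene0a=(360,175,430,275),scene0b=(190,120,310,210)).items():
    c=load(n[:-1]); f=c["frame"][y0:y1,x0:x1,::-1]
    k=int(min(780//(x1-x0),590//(y1-y0))); 
    g=cv2.resize(f,None,fx=k,fy=k,interpolation=cv2.INTER_CUBIC)
    for u in range(x0,x1,10): cv2.putText(g,str(u),((u-x0)*k,10),0,.35,(255,255,255)); cv2.line(g,((u-x0)*k,12),((u-x0)*k,18),(255,255,255))
    for v in range(y0,y1,10): cv2.putText(g,str(v),(0,(v-y0)*k+4),0,.35,(255,255,255))
    cv2.imwrite("pics/"+n+".png",g); print(n,k)
c=load("top0")
print(onz(c,np.array([[205,347]])/1.5,.08),onz(c,np.array([[398,340]])/1.5,.09),onz(c,np.array([[543,352]])/1.5,.01))
E
```

```text
top0a 7
top0b 4
scene0a 5
scene0b 6
[[0.45380154 0.31445037 0.08      ]] [[ 0.47605813 -0.03356777  0.09      ]] [[ 0.46942019 -0.31841412  0.01      ]]
```

View pics/top0a.png

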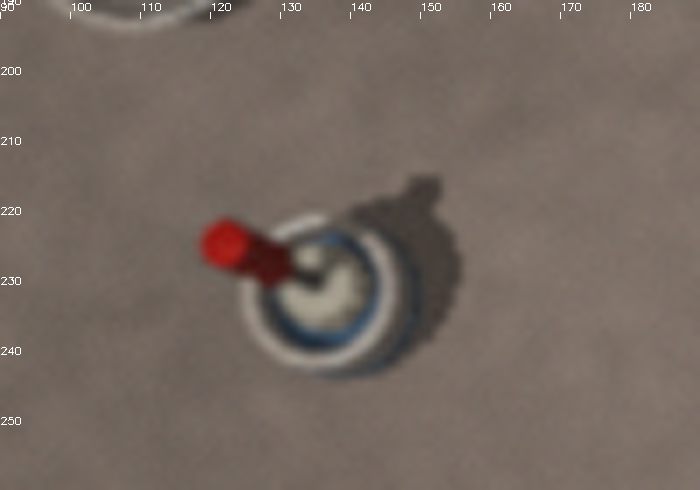

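View pics/top0b.png

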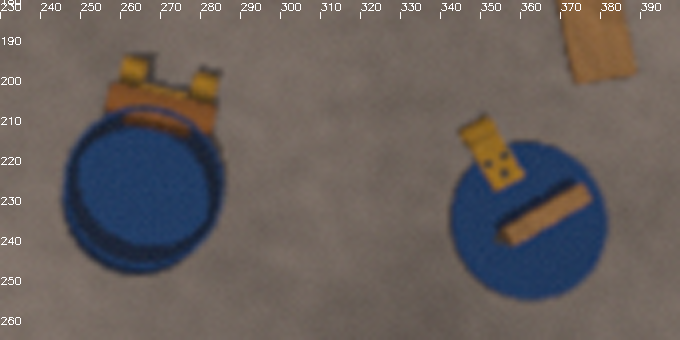

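View pics/scene0a.png

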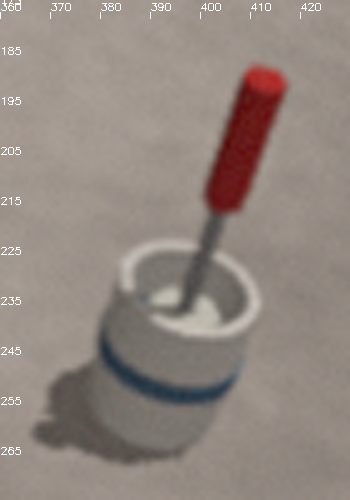

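View pics/scene0b.png

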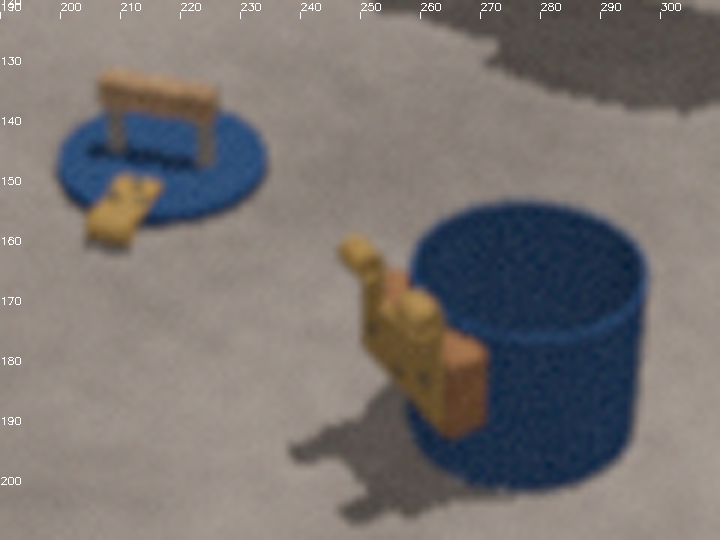

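```bash
cat >> h.py <<'E'
def tri(*obs):
    A=np.zeros((3,3));b=np.zeros(3);L=[]
    for c,uv in obs:
        e,d=ray(c,[uv]);d=d[0]/np.linalg.norm(d[0]);M=np.eye(3)-np.outer(d,d);A+=M;b+=M@e;L.append((e,M))
    X=np.linalg.solve(A,b); return X*1000,[round(1000*np.linalg.norm(M@(X-e)),1) for e,M in L]
E
python3 - <<'E'
from h import *
t=load("top0");s=load("scene0")
def p(n,*a): print(n,*[np.round(x,1) for x in tri(*a)])
p("tip",(t,(122.1,225)),(s,(413.4,191)))
p("hbot",(t,(128.9,228.3)),(s,(404.8,216.6)))
# pot mouth: ellipse outer centre
p("potmouth",(t,(134.8,231.5)),(s,(398,233)))
print("lid",onz(t,[(361.2,235)],.01)*1000, onz(s,[(216.8,147)],.01)*1000)
p("handleL",(t,(356.5,239)),(s,(225,136)))
p("handleR",(t,(376.5,228)),(s,(206.5,134)))
p("lidknuck",(t,(346.8,211.5)),(s,(206,158)))
p("kn left",(t,(263.5,196.5)),(s,(248,161.5)))
p("kn L(y+)",(t,(263.5,196.5)),(s,(259.5,170.5)))
p("kn R(y-)",(t,(281,200)),(s,(249,161.5)))
p("rim",(t,(265.5,224.5)),(s,(277.5,164.7)))
E
```

```text
tip [456.6 322.2 199.8] [0.6 0.6]
hbot [456.4 323.3 129.1] [0.1 0.1]
potmouth [453.8 320.5  74.9] [0.3 0.3]
lid [[ 468.3975643  -316.04350435   10.        ]] [[ 477.42145219 -311.05286015   10.        ]]
handleL [ 453.9 -292.4   50.1] [1.5 1.5]
handleR [ 485.9 -350.8   44.6] [0.1 0.1]
lidknuck [ 539.5 -278.5   10.4] [5. 5.]
kn left [562.3 -37.5 131.5] [16.9 16.9]
kn L(y+) [554.9 -26.2 109.4] [0.2 0.2]
kn R(y-) [547.4 -73.9 109. ] [1. 1.]
rim [481.7 -33.5  88.8] [0.6 0.6]
```

Request:
arm_command(
  commands=[
    {"grip": 0, "linear": [30, 27, 0], "roll": 0.14},
    {"grip": 0, "linear": [30, 27, 0], "roll": 0.14},
    {"grip": 0, "linear": [30, 27, 0], "roll": 0.14},
    {"grip": 0, "linear": [30, 27, 0], "roll": 0.14},
    {"grip": 0, "linear": [30, 27, 0], "roll": 0.14},
    {"grip": 0, "linear": [30, 27, 0], "roll": 0.14},
    {"grip": 0, "linear": [30, 27, 0], "roll": 0.14},
    {"grip": 0, "linear": [30, 27, 0], "roll": 0.14},
    {"grip": 0, "linear": [30, 27, 0], "roll": 0.14},
    {"grip": 0, "linear": [0, 0, 0], "roll": 0},
    {"grip": 0, "linear": [0, 0, 0], "roll": 0},
  ],
)

```text
t: 1.25
tcp_pos: [0.4242, -0.3504, 0.2993]
ee_rot: [0.714, 0.7, -0.002, -0.001]
contact_force: [-0.7, -1.5, -0.5]
width: 0.999
```

```bash
python3 - <<'E'
from h import *
s=sense();print(s["t"],s["tcp_pos"],R.from_quat(s["ee_rot"]).as_matrix(),s["joints"])
snap("wrist","w1")
E
```

```text
1.25 [ 0.42418334 -0.35036377  0.29933916] [[ 0.02025288  0.99978117 -0.00523827]
 [ 0.999794   -0.02025957 -0.00122704]
 [-0.0013329  -0.00521234 -0.99998553]] [ 0.93258198  0.24878295 -0.36421526  1.57077629  0.09416457  1.34245981
  0.53668708]
```

View pics/w1.png

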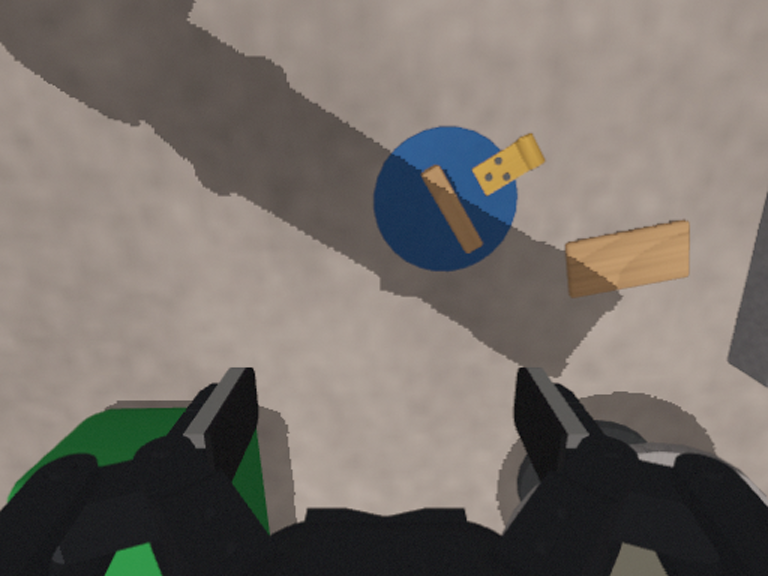

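The wrist view shows the whole lid: disc (447,198), handle (452,210), knuckle (532,150). Next is a canister view.

Request:
arm_command(
  commands=[
    {"grip": 0, "linear": [8, 40, 1], "roll": 0},
    {"grip": 0, "linear": [8, 40, 1], "roll": 0},
    {"grip": 0, "linear": [8, 40, 0], "roll": 0},
    {"grip": 0, "linear": [8, 40, 0], "roll": 0},
    {"grip": 0, "linear": [8, 40, 0], "roll": 0},
    {"grip": 0, "linear": [8, 40, 0], "roll": 0},
    {"grip": 0, "linear": [0, 0, 0], "roll": 0},
    {"grip": 0, "linear": [0, 0, 0], "roll": 0},
  ],
)

```text
t: 2.1
tcp_pos: [0.4664, -0.1127, 0.3004]
ee_rot: [0.725, 0.689, -0.003, -0.001]
contact_force: [-0.7, -1.4, 0.2]
width: 1.0
```

```bash
python3 - <<'E'
from h import *
s=sense();print(s["t"],s["tcp_pos"],R.from_quat(s["ee_rot"]).as_matrix(),s["joints"])
snap("wrist","w2")
E
```

```text
2.1 [ 0.46638316 -0.11265362  0.30035347] [[ 0.05046829  0.99870152 -0.00694389]
 [ 0.99872078 -0.05048855 -0.00277517]
 [-0.00312216 -0.00679495 -0.99997204]] [ 0.67441606  0.10826613 -0.54252284  1.7346085   0.06140338  1.32114022
  0.0684209 ]
```

View pics/w2.png

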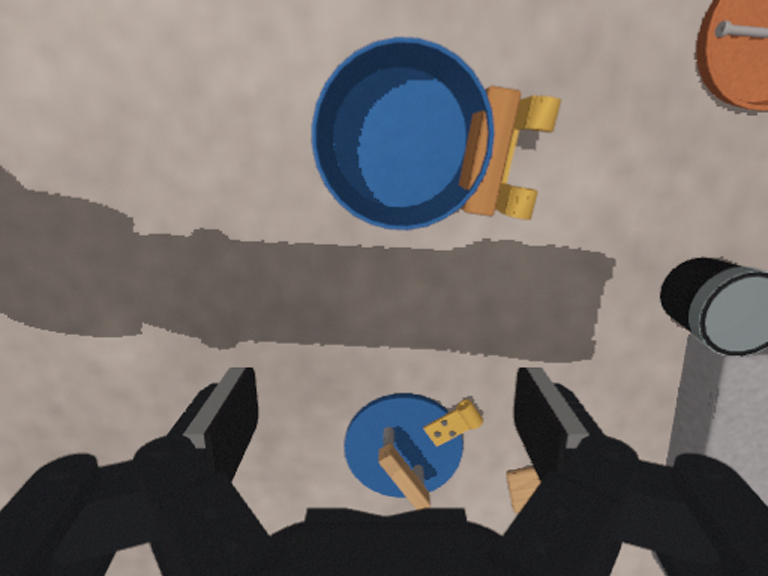

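Canister rim at (403,133), its knuckles at (540,113) and (518,202), with the gap between them. Now fitting poses.

```bash
python3 - <<'E'
from h import *
def zoom(fn,out,x0,y0,x1,y1,k):
    c=load(fn); g=cv2.resize(c["frame"][y0:y1,x0:x1,::-1],None,fx=k,fy=k,interpolation=cv2.INTER_CUBIC)
    for u in range(x0,x1,5): cv2.putText(g,str(u),((u-x0)*k,10),0,.3,(255,255,255)); cv2.line(g,((u-x0)*k,12),((u-x0)*k,16),(255,255,255))
    for v in range(y0,y1,5): cv2.putText(g,str(v),(0,(v-y0)*k+3),0,.3,(255,255,255))
    cv2.imwrite("pics/"+out+".png",g)
zoom("w2","w2z",300,50,385,150,6)
zoom("w1","w1z",240,75,370,190,5)
for fn,roi,z,r in (("w2",(200,20,335,160),.09,.055),("w1",(240,75,345,185),.010,.058)):
    c=load(fn); hsv=cv2.cvtColor(np.ascontiguousarray(c["frame"]),cv2.COLOR_RGB2HSV)
    m=cv2.inRange(hsv,(100,120,20),(125,255,255)); k=np.zeros_like(m); x0,y0,x1,y1=roi; k[y0:y1,x0:x1]=m[y0:y1,x0:x1]
    cnt=max(cv2.findContours(k,cv2.RETR_EXTERNAL,cv2.CHAIN_APPROX_NONE)[0],key=cv2.contourArea)
    h=cv2.convexHull(cnt).reshape(-1,2).astype(float)
    P=onz(c,h,z)[:,:2]
    from scipy.optimize import least_squares
    f=least_squares(lambda q:np.hypot(*(P-q[:2]).T)-q[2],[*P.mean(0),r],loss="soft_l1",f_scale=.001)
    print(fn,c["eye"],f.x,"std",f.fun.std(),len(h)); print(np.round(h[np.abs(f.fun)>.003],0).tolist())
    hb=cv2.inRange(hsv,(15,110,90),(32,255,255));kk=np.zeros_like(hb);kk[40:190,230:400]=hb[40:190,230:400]
    n,l,st,ce=cv2.connectedComponentsWithStats(kk)
    for i in range(1,n):
        if st[i,4]>30: print(st[i],ce[i])
E
```

```text
w2 [ 0.46989928 -0.03396075  0.37001381] [ 0.4780479  -0.03305341  0.05396937] std 0.0001393725892196663 45
[]
[327  59  18  28 187] [333.77540107  70.01604278]
[ 329   64   45   82 1336] [348.76871257 101.41092814]
[313 113  18  30 146] [322.07534247 129.09589041]
w1 [ 0.42521527 -0.27169531  0.36914043] [ 0.46994857 -0.31778946  0.05669307] std 0.00011771935389503092 37
[]
[315  89  48  41 889] [339.46906637 108.66366704]
[282 110  39  55 540] [300.04444444 136.47592593]
[377 158  23  32 497] [388.90342052 173.16498994]
```

View pics/w2z.png

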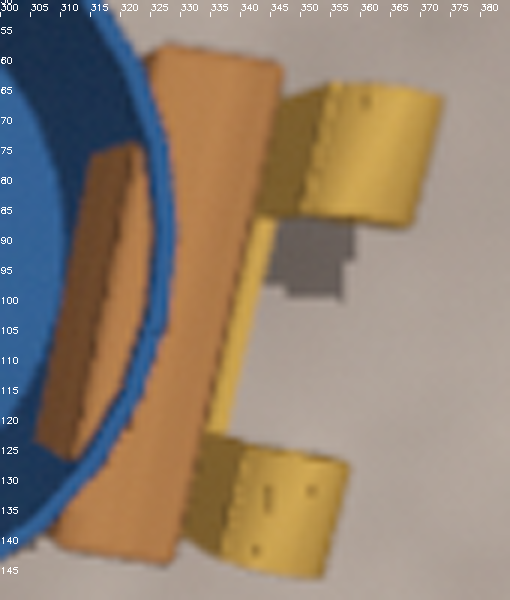

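View pics/w1z.png

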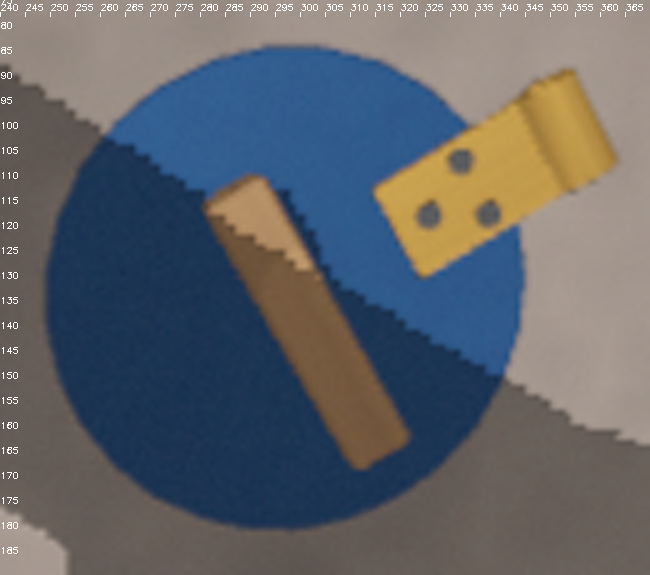

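```bash
cat > fit.py <<'E'
from h import *
from scipy.optimize import least_squares
def Z(x0,y0,k,pts): return np.array(pts,float)/k+[x0-.5,y0-.5]
def Rz(a): return np.array([[np.cos(a),-np.sin(a),0],[np.sin(a),np.cos(a),0],[0,0,1]])
def silh(c,A,u,r):  # A axis pts (n,3), u axis dir ; far-side silhouette along +x of body
    v=A-c["eye"]; n=np.cross(v,u); n/=np.linalg.norm(n,axis=1)[:,None]
    return A,n*r
if __name__=="__main__":
    c=load("w2"); ob=Z(300,50,6,[(442,97),(412,228),(348,465),(322,578)])
    def mod(q,ys,bore,r=.008):
        M=Rz(q[2]); A=np.array([[bore[0],y,bore[1]] for y in ys])@M.T+[q[0],q[1],q[3] if len(q)>3 else 0]
        u=M[:,1]; A,n=silh(c,A,u,r); s=np.sign(n@M[:,0])[:,None]; return A+n*s
    f=least_squares(lambda q:np.r_[(proj(c,mod(q,[.033,.016,-.016,-.033],(.074,.106)))-ob).ravel(),(q[:2]-[.478,-.0331])/.001],[.478,-.033,-.2])
    print("canister",f.x,np.degrees(f.x[2]),np.round(f.fun,2))
    c=load("w1"); 
    kn=Z(240,75,5,[(575,70),(617,160)]); bar=Z(240,75,5,[(263,174),(410,437),(360,470),(205,208)])
    bp=np.array([[.007,.033,.056],[.007,-.033,.056],[-.007,-.033,.056],[-.007,.033,.056]])
    for use in (1,0):
      g=least_squares(lambda q:np.r_[(proj(c,mod(q,[.012,-.012],(.074,.010)))-kn).ravel(),use*(proj(c,bp@Rz(q[2]).T+[q[0],q[1],0])-bar).ravel(),(q[:2]-[.47,-.3178])/.001],[.47,-.318,.5])
      print("lid",g.x,np.degrees(g.x[2]),np.round(g.fun,2), np.round(proj(c,bp@Rz(g.x[2]).T+[g.x[0],g.x[1],0])-bar,2).ravel())
E
python3 fit.py
```

```text
canister [ 0.47744445 -0.0330019  -0.19978312] -11.446729329658242 [ 0.28  0.22 -0.29  0.28  0.53 -0.48 -0.05  0.05 -0.56  0.1 ]
lid [ 0.46988936 -0.31784878  0.52809393] 30.257553534373855 [-0.03 -0.82  0.57 -0.09  0.06 -0.68  0.64  0.92 -0.84  0.9  -0.24 -0.11
 -0.11 -0.05] [ 0.06 -0.68  0.64  0.92 -0.84  0.9  -0.24 -0.11]
lid [ 0.46966995 -0.31798202  0.52408876] 30.02807426267592 [-0.07 -0.46  0.45  0.3  -0.   -0.    0.    0.   -0.    0.   -0.   -0.
 -0.33 -0.18] [-0.03 -0.58  0.33  1.13 -1.17  1.06 -0.36 -0.07]
```

Poses: canister at (477.6,-33) with yaw -11.4°, lid at (470,-318) with yaw 30.1°. Next is the pot.

Request:
arm_command(
  commands=[
    {"grip": 0, "linear": [0, 40, 2], "roll": 0},
    {"grip": 0, "linear": [0, 40, 2], "roll": 0},
    {"grip": 0, "linear": [0, 40, 2], "roll": 0},
    {"grip": 0, "linear": [0, 40, 2], "roll": 0},
    {"grip": 0, "linear": [0, 40, 0], "roll": 0},
    {"grip": 0, "linear": [0, 40, 0], "roll": 0},
    {"grip": 0, "linear": [0, 40, 0], "roll": 0},
    {"grip": 0, "linear": [0, 40, 0], "roll": 0},
    {"grip": 0, "linear": [0, 0, 0], "roll": 0},
    {"grip": 0, "linear": [0, 0, 0], "roll": 0},
  ],
)

```text
t: 3.15
tcp_pos: [0.4682, 0.1976, 0.3076]
ee_rot: [0.74, 0.673, -0.004, -0.001]
contact_force: [-0.4, -0.9, 0.3]
width: 1.003
```

```bash
python3 - <<'E'
from h import *
s=sense();print(s["t"],s["tcp_pos"],R.from_quat(s["ee_rot"]).as_matrix(),s["joints"])
snap("wrist","w3")
E
```

```text
3.15 [0.46819878 0.19757759 0.30758102] [[ 0.09445294  0.99549666 -0.00806472]
 [ 0.99552114 -0.09448192 -0.00329043]
 [-0.00403759 -0.0077178  -0.99996207]] [ 0.23838727  0.21266667 -0.80508905  1.64513045  0.15477115  1.35908468
 -0.68401234]
```

View pics/w3.png

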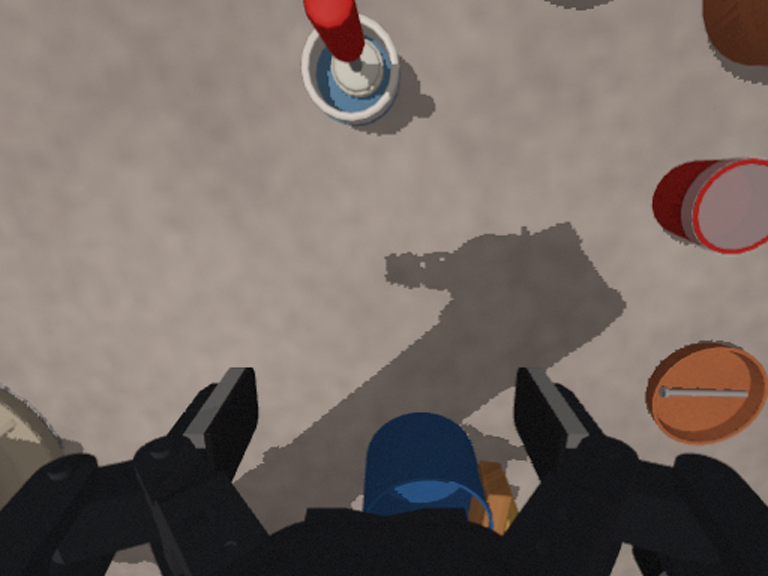

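```bash
python3 - <<'E'
from h import *
c=load("w3");t=load("top0")
print("pot rim",onz(c,[(350.5/1.5-.2,70/1.5-.2)],.08)*1000,"headtop",onz(c,[(357/1.5,67/1.5)],.070)*1000,"tip",onz(c,[(330/1.5,8/1.5)],.205)*1000)
print("handle bot",onz(c,[(347/1.5,55/1.5)],.135)*1000)
E
```

```text
pot rim [[455.57914795 319.05887198  80.        ]] headtop [[459.34355519 321.62349777  70.        ]] tip [[459.28472168 320.36800665 205.        ]]
handle bot [[458.42950899 317.72396917 135.        ]]
```

Brush stands upright near (458,321), pot near (455,319.5). Moving above the brush now.

Request:
arm_command(
  commands=[
    {"grip": 0, "linear": [-3, 40, 0], "roll": 0},
    {"grip": 0, "linear": [-3, 40, 0], "roll": 0},
    {"grip": 0, "linear": [-3, 40, 0], "roll": 0},
    {"grip": 0, "linear": [0, 4, 0], "roll": 0},
    {"grip": 0, "linear": [0, 0, 0], "roll": 0},
    {"grip": 0, "linear": [0, 0, -30], "roll": 0},
    {"grip": 0, "linear": [0, 0, -30], "roll": 0},
    {"grip": 0, "linear": [0, 0, -20], "roll": 0},
    {"grip": 0, "linear": [0, 0, 0], "roll": 0},
  ],
)

```text
t: 4.1
tcp_pos: [0.4703, 0.3032, 0.2241]
ee_rot: [0.753, 0.658, -0.006, 0.003]
contact_force: [0.2, -0.0, -0.0]
width: 1.001
```

```bash
python3 - <<'E'
from h import *
s=sense();print(s["t"],s["tcp_pos"],R.from_quat(s["ee_rot"]).as_matrix()[:,2],s["contact_force"])
snap("wrist","w4");snap("scene","s4")
E
```

```text
4.1 [0.47034997 0.30316369 0.22408155] [-0.00494942 -0.0122562  -0.99991264] [ 0.19480272 -0.04281791 -0.02957771]
```

View pics/w4.png

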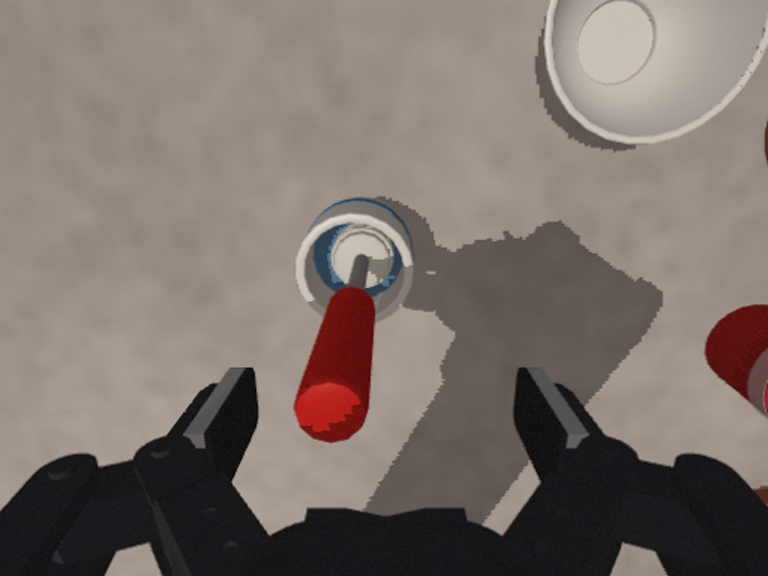

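View pics/s4.png

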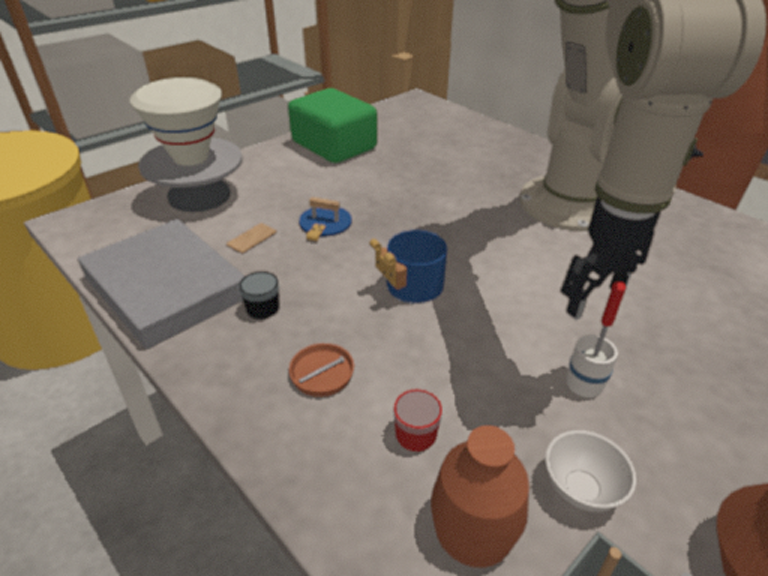

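```bash
python3 - <<'E'
from h import *
c=load("w4")
print(onz(c,[(330/1.5,412/1.5)],.205)*1000,onz(c,[(353/1.5,298/1.5)],.135)*1000, "headtop",onz(c,[(362/1.5,258/1.5)],.07)*1000,"pot",onz(c,[(354/1.5,268/1.5)],.08)*1000,proj(c,[[.458,.321,.205]])*1.5)
E
```

```text
[[459.23534606 323.80568243 205.        ]] [[459.85190256 326.09912722 135.        ]] headtop [[459.55829545 324.37420361  70.        ]] pot [[455.75121706 322.37326844  80.        ]] [[326.83304808 422.83486176]]
```

Request:
arm_command(
  commands=[
    {"grip": 0, "linear": [-6, 9, 0], "roll": 0},
    {"grip": 0, "linear": [-6, 9, 0], "roll": 0},
    {"grip": 0, "linear": [0, 0, 0], "roll": 0},
  ],
)

```text
t: 4.5
tcp_pos: [0.4597, 0.3239, 0.2309]
ee_rot: [0.753, 0.658, -0.001, 0.004]
contact_force: [-0.6, 0.4, -0.4]
width: 1.002
```

Request:
arm_command(
  commands=[
    {"grip": 0, "linear": [0, 0, -7], "roll": 0},
    {"grip": 0.5, "linear": [0, 0, 0], "roll": 0},
    {"grip": 1, "linear": [0, 0, 0], "roll": 0},
    {"grip": 1, "linear": [0, 0, 0], "roll": 0},
    {"grip": 1, "linear": [0, 0, 0], "roll": 0},
    {"grip": 1, "linear": [0, 0, 0], "roll": 0},
    {"grip": 1, "linear": [0, 0, 0], "roll": 0},
    {"grip": 1, "linear": [0, 0, 0], "roll": 0},
  ],
)

```text
t: 5.3
tcp_pos: [0.4599, 0.3248, 0.2246]
ee_rot: [0.753, 0.658, -0.0, 0.004]
contact_force: [0.2, 0.2, 0.6]
width: 0.194
```

```bash
python3 - <<'E'
from h import *
s=sense();print(s["t"],s["tcp_pos"],s["width"],s["contact_force"],s["joints"])
snap("wrist","w5");snap("scene","s5")
E
```

```text
5.3 [0.45987931 0.32480924 0.22462648] 0.19402699577291244 [0.21274143 0.16777468 0.58662745] [-0.0431978   0.41589878 -0.81153027  1.63053347  0.3240302   1.23399245
 -1.055312  ]
```

View pics/w5.png

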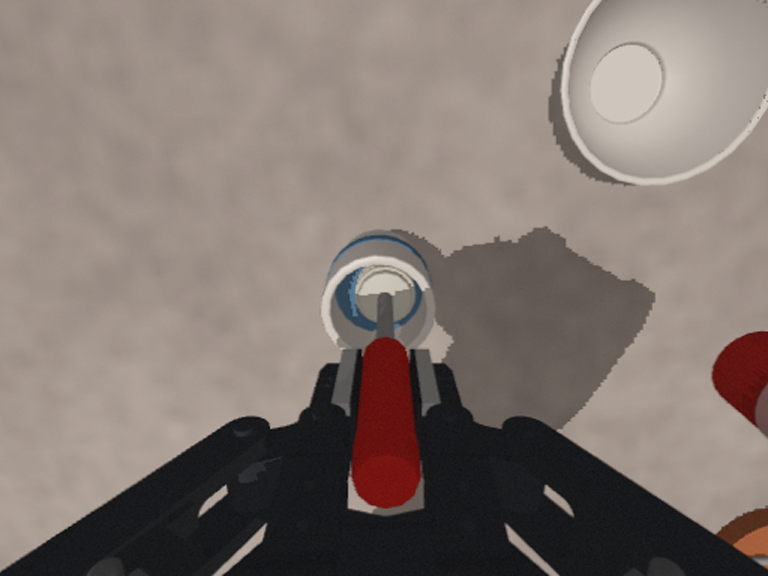

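Brush is gripped between the pads. Lifting it.

Request:
arm_command(
  commands=[
    {"grip": 1, "linear": [0, 0, 10], "roll": 0},
    {"grip": 1, "linear": [0, 0, 20], "roll": 0},
    {"grip": 1, "linear": [0, 0, 25], "roll": 0},
    {"grip": 1, "linear": [0, 0, 25], "roll": 0},
    {"grip": 1, "linear": [0, 0, 25], "roll": 0},
    {"grip": 1, "linear": [0, 0, 25], "roll": 0},
    {"grip": 1, "linear": [0, 0, 10], "roll": 0},
    {"grip": 1, "linear": [0, 0, 0], "roll": 0},
  ],
)

```text
t: 6.2
tcp_pos: [0.4581, 0.3238, 0.3726]
ee_rot: [0.753, 0.659, -0.001, 0.004]
contact_force: [-0.1, 0.3, -1.3]
width: 0.196
```

```bash
python3 - <<'E'
from h import *
s=sense();print(s["t"],s["tcp_pos"],s["width"],s["contact_force"],R.from_quat(s["ee_rot"]).as_matrix())
snap("wrist","w6");snap("scene","s6")
E
```

```text
6.2 [0.45814178 0.32376063 0.37255226] 0.19583225025973258 [-0.14984684  0.34961905 -1.30036168] [[ 0.13274028  0.99114479  0.00346744]
 [ 0.99112983 -0.13271387 -0.00697734]
 [-0.00645538  0.00436286 -0.99996965]]
```

View pics/s6.png

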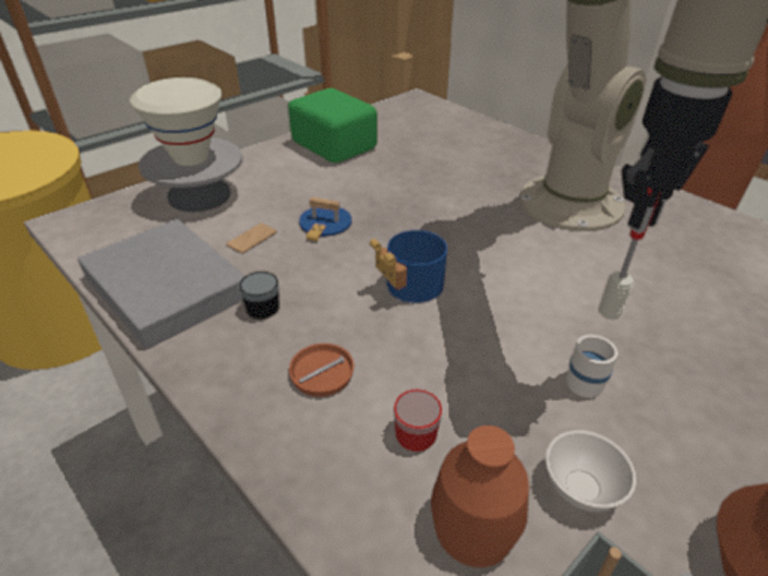

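View pics/w6.png

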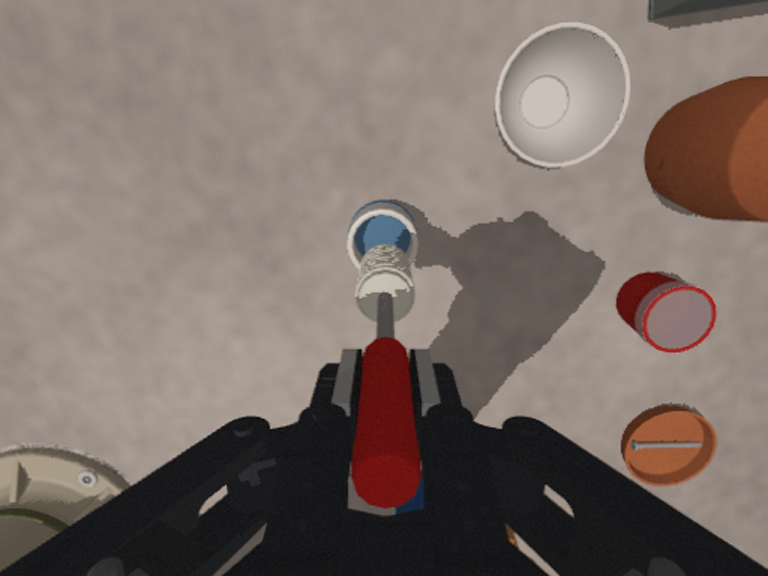

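The brush hangs upright (foot near (612,312) in the scene view) and the pot is empty. Carrying it to the canister.

Request:
arm_command(
  commands=[
    {"grip": 1, "linear": [2, -20, 0], "roll": 0},
    {"grip": 1, "linear": [2, -30, 0], "roll": 0},
    {"grip": 1, "linear": [2, -40, 0], "roll": 0},
    {"grip": 1, "linear": [2, -40, 0], "roll": 0},
    {"grip": 1, "linear": [2, -40, 0], "roll": 0},
    {"grip": 1, "linear": [2, -40, 0], "roll": 0},
    {"grip": 1, "linear": [2, -40, 0], "roll": 0},
    {"grip": 1, "linear": [2, -40, 0], "roll": 0},
    {"grip": 1, "linear": [0, -30, 0], "roll": 0},
    {"grip": 1, "linear": [0, -20, 0], "roll": 0},
    {"grip": 1, "linear": [0, 0, 0], "roll": 0},
  ],
)

```text
t: 7.4
tcp_pos: [0.4646, -0.0334, 0.352]
ee_rot: [0.753, 0.658, -0.014, -0.005]
contact_force: [0.4, -0.2, -1.7]
width: 0.196
```

Request:
arm_command(
  commands=[
    {"grip": 1, "linear": [6, 0, 0], "roll": 0},
    {"grip": 1, "linear": [6, 0, 0], "roll": 0},
    {"grip": 1, "linear": [0, 0, 0], "roll": 0},
  ],
)

```text
t: 7.7
tcp_pos: [0.4768, -0.0321, 0.3495]
ee_rot: [0.752, 0.659, -0.015, -0.007]
contact_force: [-0.1, 0.1, -1.3]
width: 0.197
```

```bash
python3 - <<'E'
from h import *
s=sense();print(s["t"],s["tcp_pos"],s["width"],s["contact_force"],R.from_quat(s["ee_rot"]).as_matrix(),s["joints"])
snap("wrist","w7");snap("scene","s7")
E
```

```text
7.7 [ 0.47676111 -0.03210263  0.34951869] 0.19657000167963787 [-0.06069944  0.08730778 -1.29867107] [[ 0.13198533  0.99074968 -0.03154285]
 [ 0.99117204 -0.13231123 -0.00846899]
 [-0.01256412 -0.03014661 -0.99946652]] [ 0.569893    0.10273053 -0.61725027  1.6353552   0.06685747  1.45458944
 -0.18720874]
```

View pics/w7.png

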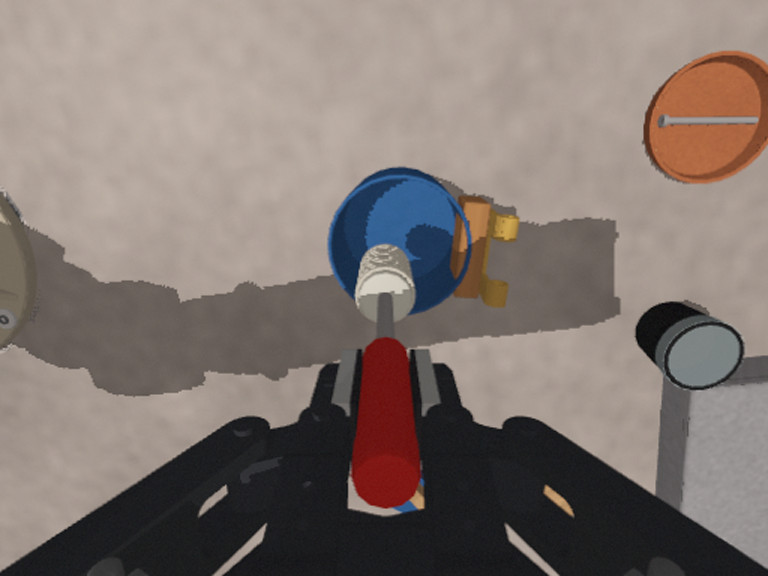

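View pics/s7.png

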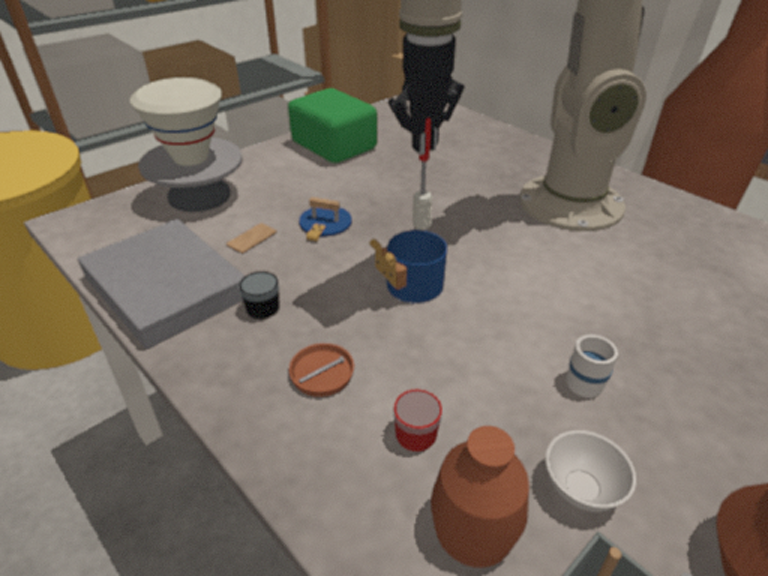

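Brush head hangs over the canister mouth. Lowering.

Request:
arm_command(
  commands=[
    {"grip": 1, "linear": [2, 0, -20], "roll": 0},
    {"grip": 1, "linear": [2, 0, -20], "roll": 0},
    {"grip": 1, "linear": [2, 0, -20], "roll": 0},
    {"grip": 1, "linear": [0, 0, -20], "roll": 0},
    {"grip": 1, "linear": [0, 0, -20], "roll": 0},
    {"grip": 1, "linear": [0, 0, -10], "roll": 0},
    {"grip": 1, "linear": [0, 0, 0], "roll": 0},
  ],
)

```text
t: 8.5
tcp_pos: [0.483, -0.0264, 0.2377]
ee_rot: [0.749, 0.662, -0.013, -0.006]
contact_force: [0.2, 0.8, -0.7]
width: 0.194
```

```bash
python3 - <<'E'
from h import *
s=sense();print(s["t"],s["tcp_pos"],s["width"],s["contact_force"],R.from_quat(s["ee_rot"]).as_matrix()[:,2])
snap("wrist","w8")
E
```

```text
8.5 [ 0.4830409  -0.02642758  0.23766188] 0.19387428214981692 [ 0.18285236  0.84713522 -0.73163449] [-0.02722437 -0.00850023 -0.99959321]
```

View pics/w8.png

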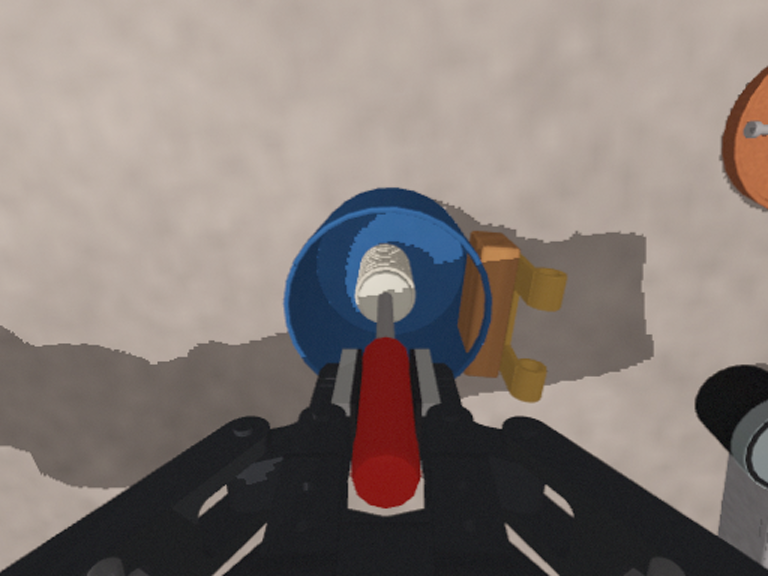

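The brush is centred in the canister with its foot about 13 mm above the floor. Pushing to the bottom.

Request:
arm_command(
  commands=[
    {"grip": 1, "linear": [0, 0, -5], "roll": 0},
    {"grip": 1, "linear": [0, 0, -4], "roll": 0},
    {"grip": 1, "linear": [0, 0, -3], "roll": 0},
    {"grip": 1, "linear": [0, 0, -2], "roll": 0},
  ],
)

```text
t: 8.95
tcp_pos: [0.485, -0.0261, 0.2266]
ee_rot: [0.749, 0.662, -0.011, -0.003]
contact_force: [0.2, -0.3, -2.3]
width: 0.197
```

Request:
arm_command(
  commands=[
    {"grip": 1, "linear": [0, 0, -2], "roll": 0},
    {"grip": 1, "linear": [0, 0, -2], "roll": 0},
  ],
)

```text
t: 9.15
tcp_pos: [0.4861, -0.0261, 0.2245]
ee_rot: [0.749, 0.662, -0.01, -0.002]
contact_force: [-6.5, -0.2, 27.8]
width: 0.195
```

Bottom contact at tcp z 224.5, about 28 N. Drawing the brush up about 60 mm, then down again.

Request:
arm_command(
  commands=[
    {"grip": 1, "linear": [-1, 0, 15], "roll": 0},
    {"grip": 1, "linear": [-2, -1, 20], "roll": 0},
    {"grip": 1, "linear": [-2, -1, 20], "roll": 0},
    {"grip": 1, "linear": [0, -1, 8], "roll": 0},
    {"grip": 1, "linear": [0, 0, 0], "roll": 0},
    {"grip": 1, "linear": [0, 0, 0], "roll": 0},
  ],
)

```text
t: 9.75
tcp_pos: [0.4809, -0.0292, 0.2892]
ee_rot: [0.749, 0.662, -0.01, -0.002]
contact_force: [-0.0, -0.2, -1.4]
width: 0.196
```

```bash
python3 - <<'E'
from h import *
s=sense();print(s["t"],s["tcp_pos"],s["width"],s["contact_force"],R.from_quat(s["ee_rot"]).as_matrix()[:,2])
snap("wrist","w9")
E
```

```text
9.75 [ 0.48086765 -0.02922309  0.28921419] 0.19603074402240506 [-0.03330357 -0.19674935 -1.36778645] [-0.01758588 -0.01044984 -0.99979075]
```

View pics/w9.png

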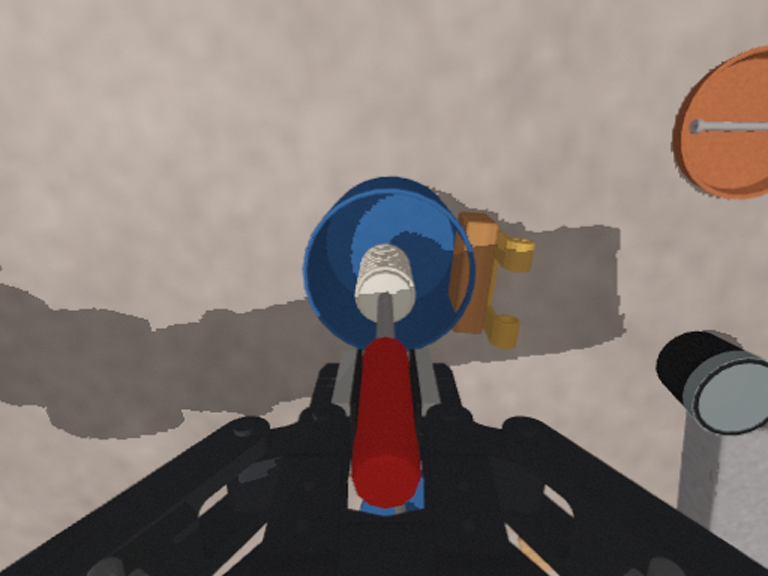

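Foot at about 70 mm, past half depth. Down again.

Request:
arm_command(
  commands=[
    {"grip": 1, "linear": [0, 0, -20], "roll": 0},
    {"grip": 1, "linear": [0, 0, -20], "roll": 0},
    {"grip": 1, "linear": [0, 0, -10], "roll": 0},
    {"grip": 1, "linear": [0, 0, 0], "roll": 0},
  ],
)

```text
t: 10.2
tcp_pos: [0.4798, -0.0291, 0.2346]
ee_rot: [0.749, 0.662, -0.011, -0.004]
contact_force: [-0.2, -0.3, -0.5]
width: 0.196
```

Request:
arm_command(
  commands=[
    {"grip": 1, "linear": [0, 0, -4], "roll": 0},
    {"grip": 1, "linear": [0, 0, -3], "roll": 0},
    {"grip": 1, "linear": [0, 0, -2], "roll": 0},
  ],
)

```text
t: 10.5
tcp_pos: [0.4803, -0.029, 0.2259]
ee_rot: [0.749, 0.663, -0.011, -0.003]
contact_force: [0.2, 0.5, 0.2]
width: 0.196
```

Request:
arm_command(
  commands=[
    {"grip": 1, "linear": [0, 0, -2], "roll": 0},
    {"grip": 1, "linear": [0, 0, -1.5], "roll": 0},
  ],
)

```text
t: 10.7
tcp_pos: [0.4813, -0.0289, 0.2246]
ee_rot: [0.749, 0.662, -0.01, -0.002]
contact_force: [-6.1, -0.2, 17.2]
width: 0.193
```

Bottom reached again (17 N). Lifting and carrying back at moderate speed.

Request:
arm_command(
  commands=[
    {"grip": 1, "linear": [0, 0, 20], "roll": 0},
    {"grip": 1, "linear": [0, 0, 25], "roll": 0},
    {"grip": 1, "linear": [0, 0, 25], "roll": 0},
    {"grip": 1, "linear": [0, 0, 25], "roll": 0},
    {"grip": 1, "linear": [0, 0, 25], "roll": 0},
    {"grip": 1, "linear": [0, 0, 18], "roll": 0},
    {"grip": 1, "linear": [0, 0, 0], "roll": 0},
  ],
)

```text
t: 11.4
tcp_pos: [0.4809, -0.0284, 0.37]
ee_rot: [0.749, 0.663, -0.009, -0.0]
contact_force: [0.2, 0.1, -0.7]
width: 0.196
```

Request:
arm_command(
  commands=[
    {"grip": 1, "linear": [-2, 25, 0], "roll": 0},
    {"grip": 1, "linear": [-2, 25, 0], "roll": 0},
    {"grip": 1, "linear": [-2, 25, 0], "roll": 0},
    {"grip": 1, "linear": [-2, 25, 0], "roll": 0},
    {"grip": 1, "linear": [-2, 25, 0], "roll": 0},
    {"grip": 1, "linear": [-2, 25, 0], "roll": 0},
    {"grip": 1, "linear": [0, 0, 0], "roll": 0},
  ],
)

```text
t: 12.1
tcp_pos: [0.4667, 0.1255, 0.3649]
ee_rot: [0.75, 0.661, -0.01, -0.001]
contact_force: [1.0, 0.2, -1.3]
width: 0.193
```

```bash
python3 - <<'E'
from h import *
s=sense();print(s["t"],s["tcp_pos"],s["width"],s["contact_force"],R.from_quat(s["ee_rot"]).as_matrix()[:,2],s["joints"])
E
```

```text
12.1 [0.46673588 0.1255104  0.36494735] 0.19348282764477148 [ 1.04974622  0.17156414 -1.29475674] [-0.01636121 -0.01204584 -0.99979358] [ 0.36932437  0.11854808 -0.76238542  1.59707544  0.08705824  1.47872624
 -0.52517922]
```

Request:
arm_command(
  commands=[
    {"grip": 1, "linear": [0, 24.5, 0], "roll": 0},
    {"grip": 1, "linear": [-1, 24.5, 0], "roll": 0},
    {"grip": 1, "linear": [-1, 24.5, 0], "roll": 0},
    {"grip": 1, "linear": [-1, 24.5, 0], "roll": 0},
    {"grip": 1, "linear": [-1, 24.5, 0], "roll": 0},
    {"grip": 1, "linear": [-1, 24.5, 0], "roll": 0},
    {"grip": 1, "linear": [-1, 24.5, 0], "roll": 0},
    {"grip": 1, "linear": [-1, 24.5, 0], "roll": 0},
    {"grip": 1, "linear": [0, 0, 0], "roll": 0},
    {"grip": 1, "linear": [0, 0, 0], "roll": 0},
  ],
)

```text
t: 13.1
tcp_pos: [0.4598, 0.3226, 0.3549]
ee_rot: [0.752, 0.659, -0.015, -0.001]
contact_force: [0.3, -0.7, -1.0]
width: 0.193
```

```bash
python3 - <<'E'
from h import *
s=sense();print(s["t"],s["tcp_pos"],s["width"],s["contact_force"],R.from_quat(s["ee_rot"]).as_matrix()[:,2],s["joints"])
snap("wrist","w10");snap("scene","s10")
E
```

```text
13.1 [0.45981821 0.32263668 0.354908  ] 0.19308394798262263 [ 0.2908106  -0.6776503  -1.03928654] [-0.02452357 -0.01850938 -0.99952789] [-0.02444993  0.35631058 -0.85537683  1.4071778   0.26042517  1.52762626
 -0.99931597]
```

View pics/w10.png

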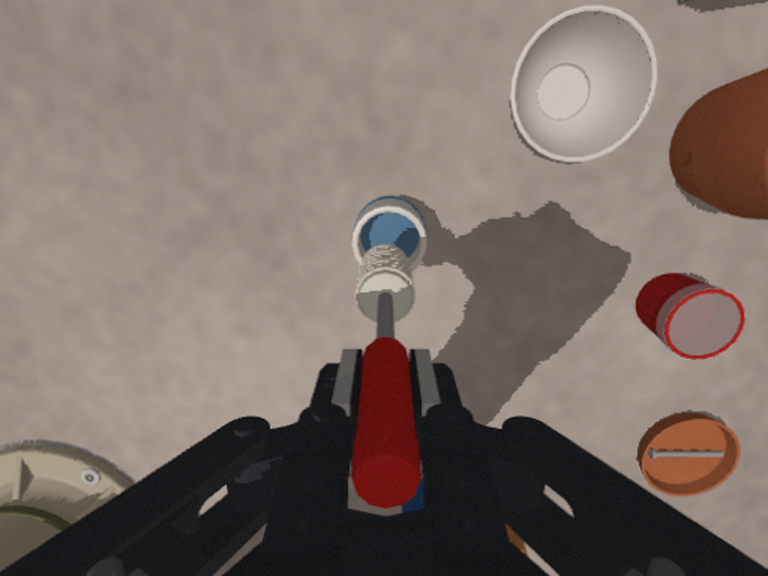

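View pics/s10.png

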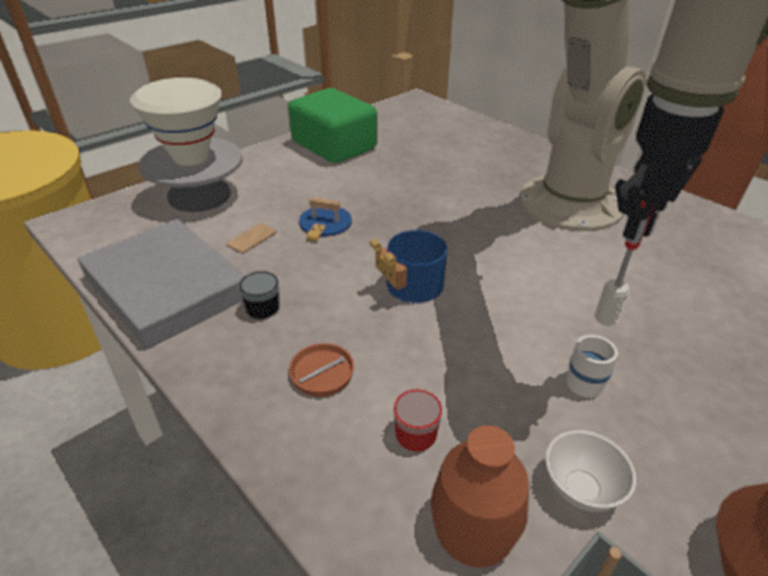

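```bash
python3 - <<'E'
from h import *
c=load("w10"); s=load("s10");t=load("top0")
print("pot",onz(c,[(389.5/1.5,240/1.5)],.08)*1000)
tc=np.array([.4598,.3226,.3549]);z=np.array([-.0245,-.0185,-.9995])
for h in (0,.065,.13):
    X=tc+z*(.2196-h); print(h,X,proj(c,X)*1.5,proj(s,X)*1.5)
print(proj(s,[.456,.3225,.08])*1.5)
E
```

```text
pot [[456.19866463 322.62259939  80.        ]]
0 [0.4544198 0.3185374 0.1354098] [[386.60422204 265.03449643]] [[605.97867567 319.33458863]]
0.065 [0.4560123 0.3197399 0.2003773] [[386.94664767 296.82930916]] [[618.27253947 285.12624334]]
0.13 [0.4576048 0.3209424 0.2653448] [[387.53046756 351.01009902]] [[632.09532362 246.92113914]]
[[598.46973464 348.57695355]]
```

Model and image agree: the pot mouth is at (389,240), and the brush is aimed 1.5 mm in x and 4 mm in y short of it. Correcting and lowering.

Request:
arm_command(
  commands=[
    {"grip": 1, "linear": [1.5, 4, -10], "roll": 0},
    {"grip": 1, "linear": [0, 0, -15], "roll": 0},
    {"grip": 1, "linear": [0, 0, -15], "roll": 0},
    {"grip": 1, "linear": [0, 0, 0], "roll": 0},
  ],
)

```text
t: 13.6
tcp_pos: [0.4635, 0.3226, 0.3124]
ee_rot: [0.755, 0.656, -0.015, 0.0]
contact_force: [0.4, -0.4, -1.1]
width: 0.196
```

```bash
python3 - <<'E'
from h import *
s=sense();z=R.from_quat(s["ee_rot"]).as_matrix()[:,2];print(s["t"],s["tcp_pos"],s["contact_force"],z,"foot",s["tcp_pos"]+z*.2196)
snap("wrist","w11")
E
```

```text
13.6 [0.46349748 0.3225874  0.31235834] [ 0.3820876  -0.42946274 -1.07670314] [-0.02219514 -0.02019476 -0.99954967] foot [0.45862343 0.31815263 0.09285723]
```

View pics/w11.png

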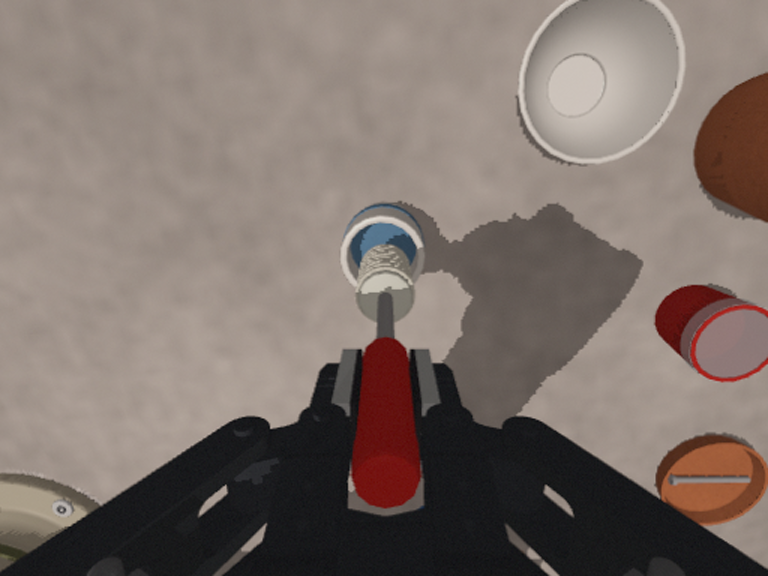

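Request:
arm_command(
  commands=[
    {"grip": 1, "linear": [-1.5, 2.5, 0], "roll": 0},
    {"grip": 1, "linear": [-1, 2, 0], "roll": 0},
    {"grip": 1, "linear": [0, 0, 0], "roll": 0},
  ],
)

```text
t: 13.95
tcp_pos: [0.4618, 0.3274, 0.3152]
ee_rot: [0.755, 0.655, -0.013, 0.001]
contact_force: [-0.9, 1.2, -1.7]
width: 0.191
```

```bash
cat > foot.py <<'E'
from h import *
s=sense();z=R.from_quat(s["ee_rot"]).as_matrix()[:,2];print(s["t"],s["tcp_pos"],s["contact_force"],z,"foot",s["tcp_pos"]+z*.2196)
E
python3 foot.py
```

```text
13.95 [0.46179803 0.32740495 0.31518444] [-0.8950822   1.18763062 -1.66875727] [-0.01917189 -0.0183869  -0.99964712] foot [0.45758788 0.32336718 0.09566194]
```

Request:
arm_command(
  commands=[
    {"grip": 1, "linear": [-1.5, 0, -12], "roll": 0},
    {"grip": 1, "linear": [-0.7, 0.7, -12], "roll": 0},
    {"grip": 1, "linear": [-0.7, 0.7, -12], "roll": 0},
    {"grip": 1, "linear": [0, 0, 0], "roll": 0},
  ],
)

```text
t: 14.35
tcp_pos: [0.4584, 0.3291, 0.2763]
ee_rot: [0.755, 0.656, -0.013, 0.001]
contact_force: [-0.5, 0.1, -1.5]
width: 0.188
```

```bash
python3 foot.py; python3 -c "
from h import *
snap('wrist','w12')"
```

```text
14.35 [0.45839413 0.32910901 0.27633763] [-0.51114589  0.05385263 -1.45790169] [-0.0184167  -0.01809114 -0.99966671] foot [0.45434982 0.32513619 0.05681082]
```

View pics/w12.png

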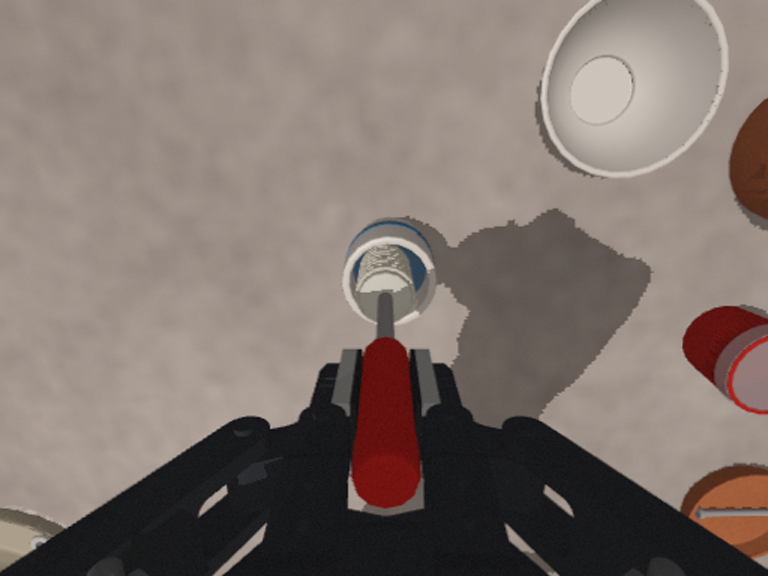

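The head is inside the mouth with no contact. Continuing down.

Request:
arm_command(
  commands=[
    {"grip": 1, "linear": [1.5, -2, -12], "roll": 0},
    {"grip": 1, "linear": [0, 0, -12], "roll": 0},
    {"grip": 1, "linear": [0, 0, -10], "roll": 0},
    {"grip": 1, "linear": [0, 0, -6], "roll": 0},
    {"grip": 1, "linear": [0, 0, 0], "roll": 0},
  ],
)

```text
t: 14.9
tcp_pos: [0.4604, 0.3268, 0.2334]
ee_rot: [0.755, 0.655, -0.013, 0.001]
contact_force: [0.0, 0.9, -0.7]
width: 0.195
```

```bash
python3 foot.py
```

```text
14.9 [0.46041475 0.32678555 0.23337607] [ 0.03891594  0.90768535 -0.72917523] [-0.01805057 -0.01761312 -0.99968193] foot [0.45645085 0.32291771 0.01384592]
```

Request:
arm_command(
  commands=[
    {"grip": 1, "linear": [0, 0, -4], "roll": 0},
    {"grip": 1, "linear": [0, 0, -2], "roll": 0},
    {"grip": 1, "linear": [0, 0, -1.5], "roll": 0},
    {"grip": 1, "linear": [0, 0, -1], "roll": 0},
  ],
)

```text
t: 15.3
tcp_pos: [0.4607, 0.3272, 0.225]
ee_rot: [0.755, 0.655, -0.012, 0.001]
contact_force: [-0.8, -0.2, -0.5]
width: 0.199
```

Request:
arm_command(
  commands=[
    {"grip": 1, "linear": [0, 0, -0.7], "roll": 0},
    {"grip": 0.7, "linear": [0, 0, 0], "roll": 0},
    {"grip": 0.5, "linear": [0, 0, 0], "roll": 0},
    {"grip": 0.3, "linear": [0, 0, 0], "roll": 0},
    {"grip": 0, "linear": [0, 0, 0], "roll": 0},
    {"grip": 0, "linear": [0, 0, 0], "roll": 0},
    {"grip": 0, "linear": [0, 0, 0], "roll": 0},
    {"grip": 0, "linear": [0, 0, 0], "roll": 0},
  ],
)

```text
t: 16.1
tcp_pos: [0.4611, 0.3278, 0.2255]
ee_rot: [0.755, 0.655, -0.011, 0.001]
contact_force: [0.0, 0.4, 0.1]
width: 1.0
```

```bash
python3 foot.py; python3 -c "
from h import *
print(sense()['width']);snap('wrist','w13')"
```

```text
16.1 [0.46110166 0.32777197 0.22554362] [0.02746853 0.36826699 0.12296674] [-0.01500474 -0.01549089 -0.99976742] foot [0.45780662 0.32437017 0.00599469]
1.000353526456675
```

View pics/w13.png

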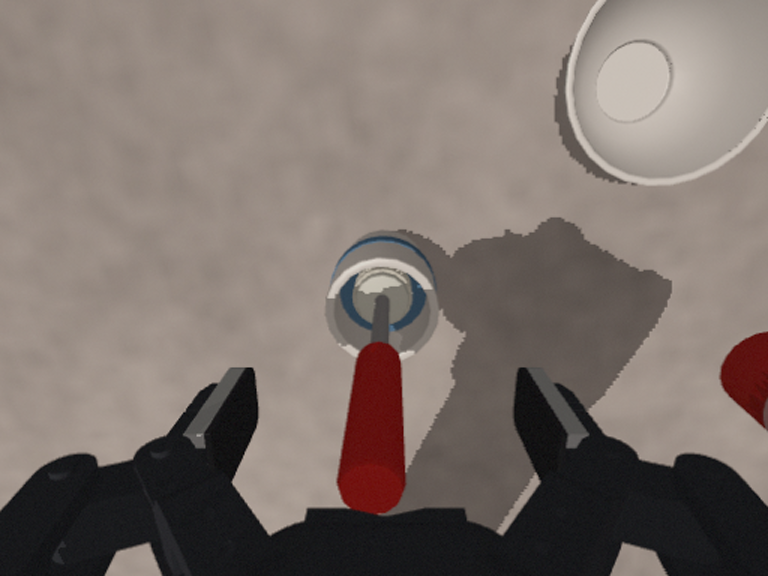

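The brush stands upright in the pot with the gripper clear. Rising straight up.

Request:
arm_command(
  commands=[
    {"grip": 0, "linear": [0, 0, 15], "roll": 0},
    {"grip": 0, "linear": [0, 0, 25], "roll": 0},
    {"grip": 0, "linear": [0, 0, 25], "roll": 0},
    {"grip": 0, "linear": [0, 0, 25], "roll": 0},
    {"grip": 0, "linear": [0, 0, 0], "roll": 0},
  ],
)

```text
t: 16.65
tcp_pos: [0.4602, 0.3277, 0.3226]
ee_rot: [0.755, 0.656, -0.011, 0.001]
contact_force: [-0.4, 1.1, 0.6]
width: 1.002
```

```bash
python3 foot.py; python3 -c "
from h import *
print(sense()['width']);snap('scene','s14')"
```

```text
16.65 [0.46016476 0.32773376 0.32258179] [-0.41718556  1.06296399  0.61005936] [-0.0154365  -0.0147498  -0.99977205] foot [0.4567749  0.3244947  0.10303185]
1.0023317362556345
```

View pics/s14.png

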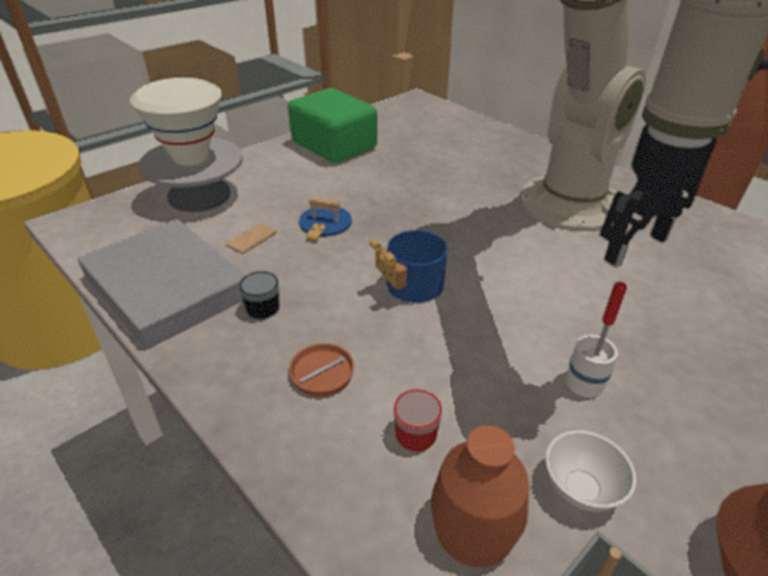

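Brush is back in its pot, same place as before. Travelling to the lid.

Request:
arm_command(
  commands=[
    {"grip": 0, "linear": [1, -25, 0], "roll": 0.02},
    {"grip": 0, "linear": [1, -30, 0], "roll": 0.02},
    {"grip": 0, "linear": [1, -30, 0], "roll": 0.02},
    {"grip": 0, "linear": [1, -30, 0], "roll": 0.02},
    {"grip": 0, "linear": [1, -30, 0], "roll": 0.02},
    {"grip": 0, "linear": [1, -30, 0], "roll": 0.02},
    {"grip": 0, "linear": [1, -30, 0], "roll": 0.02},
    {"grip": 0, "linear": [1, -30, 0], "roll": 0.02},
    {"grip": 0, "linear": [1, -30, 0], "roll": 0.02},
    {"grip": 0, "linear": [1, -30, 0], "roll": 0.02},
    {"grip": 0, "linear": [1, -30, 0], "roll": 0.02},
    {"grip": 0, "linear": [0, 0, 0], "roll": 0},
  ],
)

```text
t: 17.9
tcp_pos: [0.4643, -0.0107, 0.3173]
ee_rot: [0.674, 0.739, -0.015, -0.001]
contact_force: [-0.7, -0.4, 1.0]
width: 1.002
```

```bash
python3 foot.py
```

```text
17.9 [ 0.46426938 -0.01065624  0.31728323] [-0.72535747 -0.41992519  0.96788664] [-0.02265253 -0.02068881 -0.99952931] foot [ 0.45929489 -0.0151995   0.0977866 ]
```

Request:
arm_command(
  commands=[
    {"grip": 0, "linear": [0, -25, 0], "roll": 0.04},
    {"grip": 0, "linear": [0, -25, 0], "roll": 0.04},
    {"grip": 0, "linear": [0, -25, 0], "roll": 0.04},
    {"grip": 0, "linear": [0, -25, 0], "roll": 0.04},
    {"grip": 0, "linear": [0, -25, 0], "roll": 0.04},
    {"grip": 0, "linear": [0, -25, 0], "roll": 0.04},
    {"grip": 0, "linear": [0, -25, 0], "roll": 0.04},
    {"grip": 0, "linear": [0, -25, 0], "roll": 0.04},
    {"grip": 0, "linear": [0, -25, 0], "roll": 0.04},
    {"grip": 0, "linear": [0, -20, 0], "roll": 0.03},
    {"grip": 0, "linear": [0, 0, 0], "roll": 0},
  ],
)

```text
t: 19.0
tcp_pos: [0.4618, -0.2579, 0.3137]
ee_rot: [0.508, 0.861, -0.015, -0.003]
contact_force: [0.4, 1.2, -0.1]
width: 0.997
```

```bash
python3 foot.py;  python3 -c "
from h import *
snap('wrist','w15')"
```

```text
19.0 [ 0.46178985 -0.2578897   0.3137481 ] [ 0.37452426  1.18585941 -0.10773841] [-0.02008568 -0.02389332 -0.99951272] foot [ 0.45737903 -0.26313667  0.09425511]
```

View pics/w15.png

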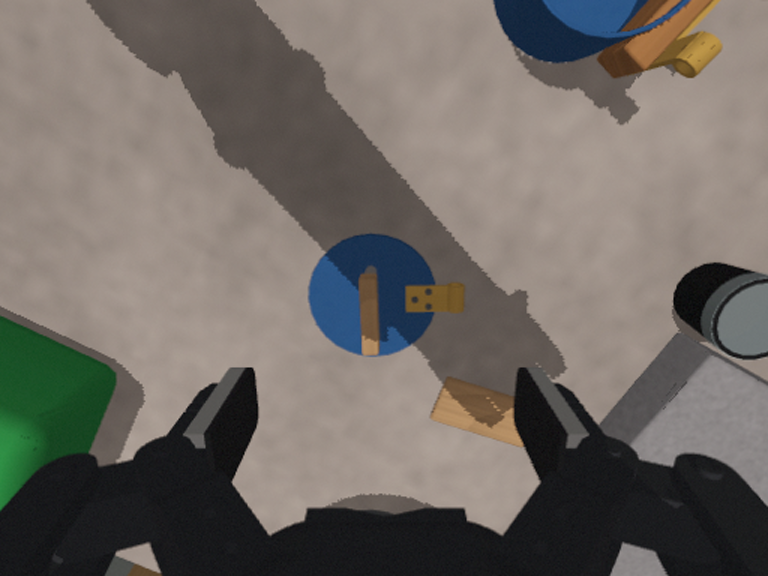

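The lid lies undisturbed at (372,296) and the gripper is nearly aligned with it. The tool has crept to about 1.8° of tilt, so I'm going on in small steps and watching it.

Request:
arm_command(
  commands=[
    {"grip": 0, "linear": [2, -12, -15], "roll": 0.02},
    {"grip": 0, "linear": [2, -12, -15], "roll": 0},
    {"grip": 0, "linear": [2, -12, -15], "roll": 0},
    {"grip": 0, "linear": [2, -12, -15], "roll": 0},
    {"grip": 0, "linear": [1, -11, -15], "roll": 0},
    {"grip": 0, "linear": [0, 0, -15], "roll": 0},
    {"grip": 0, "linear": [0, 0, -15], "roll": 0},
    {"grip": 0, "linear": [0, 0, -15], "roll": 0},
    {"grip": 0, "linear": [0, 0, -15], "roll": 0},
    {"grip": 0, "linear": [0, 0, 0], "roll": 0},
  ],
)

```text
t: 20.05
tcp_pos: [0.4702, -0.3187, 0.1614]
ee_rot: [0.498, 0.867, -0.014, -0.007]
contact_force: [-0.1, 0.1, -0.2]
width: 1.001
```

```bash
python3 foot.py
```

```text
20.05 [ 0.47023095 -0.31871912  0.16135014] [-0.10289151  0.0505456  -0.22499332] [-0.02578789 -0.0177366  -0.99951008] foot [ 0.46456793 -0.32261408 -0.05814227]
```

Request:
arm_command(
  commands=[
    {"grip": 0, "linear": [0, 0, 0], "roll": 0},
    {"grip": 0, "linear": [0, 0, 0], "roll": 0},
    {"grip": 0, "linear": [0, 0, 0], "roll": 0},
    {"grip": 0, "linear": [0, 0, 0], "roll": 0},
    {"grip": 0, "linear": [0, 0, 0], "roll": 0},
    {"grip": 0, "linear": [0, 0, 0], "roll": 0},
  ],
)

```text
t: 20.65
tcp_pos: [0.4713, -0.32, 0.1631]
ee_rot: [0.498, 0.867, -0.014, -0.005]
contact_force: [-0.2, -0.3, -0.6]
width: 0.999
```

```bash
python3 foot.py; python3 -c "
from h import *
snap('wrist','w16')"
```

```text
20.65 [ 0.47125325 -0.31997549  0.16308874] [-0.23664172 -0.34462433 -0.61905272] [-0.02321332 -0.01938081 -0.99954266] foot [ 0.4661556  -0.32423152 -0.05641083]
```

View pics/w16.png

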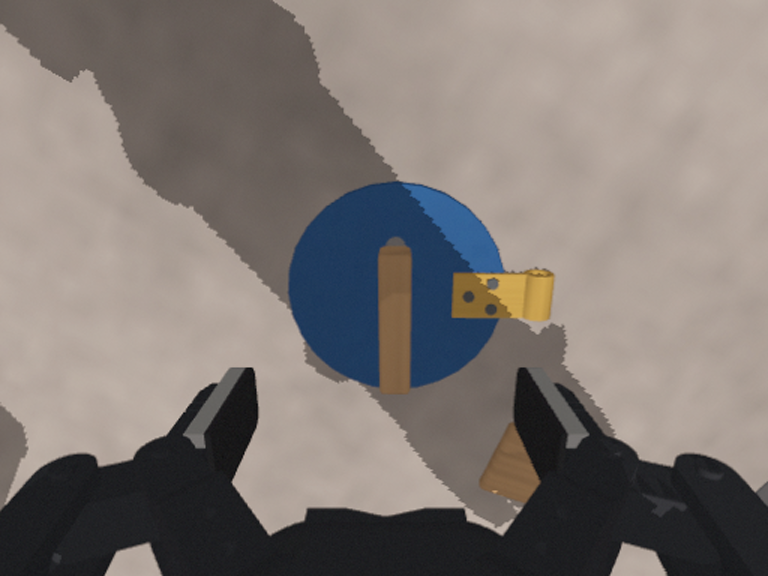

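Bar and leaf are square to the jaws (bar at x≈395, vertical in view). Descending to grasp height.

Request:
arm_command(
  commands=[
    {"grip": 0, "linear": [-0.5, 2, -12], "roll": 0},
    {"grip": 0, "linear": [-0.5, 2, -12], "roll": 0},
    {"grip": 0, "linear": [0, 0.5, -12], "roll": 0},
    {"grip": 0, "linear": [0, 0.5, -12], "roll": 0},
    {"grip": 0, "linear": [0, 0, -8], "roll": 0},
    {"grip": 0, "linear": [0, 0, -4], "roll": 0},
    {"grip": 0, "linear": [0, 0, 0], "roll": 0},
  ],
)

```text
t: 21.4
tcp_pos: [0.469, -0.3136, 0.0959]
ee_rot: [0.498, 0.867, -0.014, -0.007]
contact_force: [0.1, -0.0, 0.2]
width: 0.999
```

```bash
python3 foot.py; python3 -c "
from h import *
snap('wrist','w17')"
```

```text
21.4 [ 0.46900807 -0.3135672   0.09594076] [ 0.11421812 -0.00537492  0.24673356] [-0.02574183 -0.01744719 -0.99951636] foot [ 0.46335516 -0.3173986  -0.12355303]
```

View pics/w17.png

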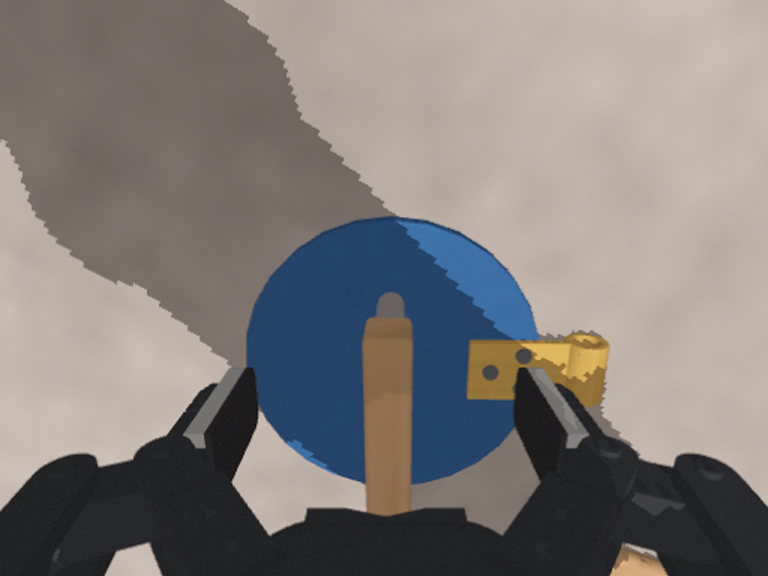

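Request:
arm_command(
  commands=[
    {"grip": 0, "linear": [2, -3.5, 4], "roll": 0},
    {"grip": 0, "linear": [0, 0, 0], "roll": 0},
    {"grip": 0.4, "linear": [0, 0, 0], "roll": 0},
  ],
)

```text
t: 21.75
tcp_pos: [0.4722, -0.3181, 0.1021]
ee_rot: [0.498, 0.867, -0.014, -0.005]
contact_force: [0.5, 1.4, -0.2]
width: 0.856
```

```bash
python3 foot.py
```

```text
21.75 [ 0.47216945 -0.31809091  0.10209214] [ 0.50760458  1.43338773 -0.15493108] [-0.02331183 -0.01916128 -0.9995446 ] foot [ 0.46705017 -0.32229873 -0.11740785]
```

Request:
arm_command(
  commands=[
    {"grip": 0.7, "linear": [0, 0.3, -0.3], "roll": 0},
    {"grip": 1, "linear": [0, 0.2, -0.3], "roll": 0},
    {"grip": 1, "linear": [0, 0.2, -0.3], "roll": 0},
    {"grip": 1, "linear": [0, 0, -0.3], "roll": 0},
    {"grip": 1, "linear": [0, 0, -0.3], "roll": 0},
    {"grip": 1, "linear": [0, 0, 0], "roll": 0},
    {"grip": 1, "linear": [0, 0, 0], "roll": 0},
  ],
)

```text
t: 22.45
tcp_pos: [0.473, -0.3174, 0.1026]
ee_rot: [0.498, 0.867, -0.014, -0.004]
contact_force: [0.0, -0.8, 0.6]
width: 0.149
```

```bash
python3 foot.py; python3 -c "
from h import *
s=sense();print(s['width'],s['ft_torque'])
snap('wrist','w18')"
```

```text
22.45 [ 0.47296579 -0.31735322  0.10260164] [ 0.01104128 -0.81499057  0.61989694] [-0.02117416 -0.02072689 -0.99956093] foot [ 0.46831594 -0.32190484 -0.11690194]
0.14883617127196394 [ 0.09711127 -0.00831142  0.04271909]
```

View pics/w18.png

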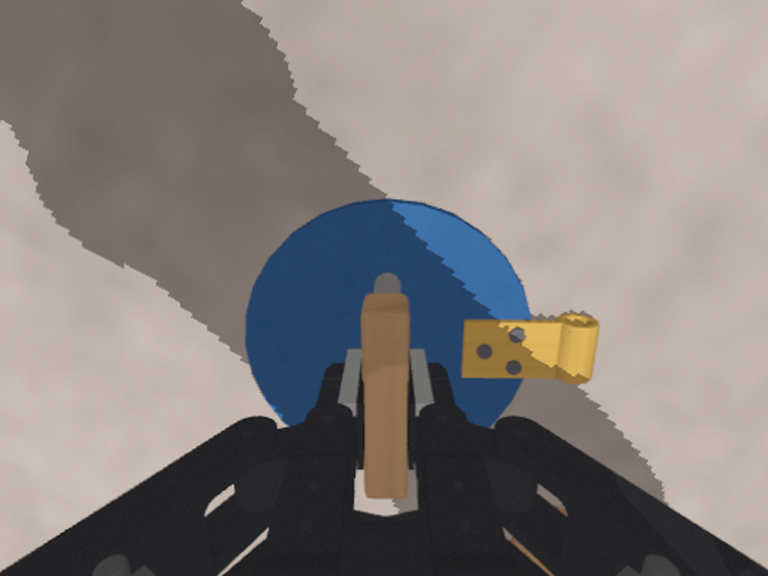

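Bar is gripped. Now pressing the lid gently on the table to level the tool.

Request:
arm_command(
  commands=[
    {"grip": 1, "linear": [0, 0, -2], "roll": 0},
    {"grip": 1, "linear": [0, 0, -2], "roll": 0},
    {"grip": 1, "linear": [0, 0, -2], "roll": 0},
  ],
)

```text
t: 22.8
tcp_pos: [0.4729, -0.3176, 0.1019]
ee_rot: [0.498, 0.867, -0.016, -0.004]
contact_force: [-11.0, 4.7, 21.6]
width: 0.151
```

```bash
python3 foot.py; python3 -c "
from h import *
s=sense();print(s['width'],s['ft_torque'])"
```

```text
22.8 [ 0.47292815 -0.31757785  0.10192159] [-11.01376809   4.74115623  21.55030404] [-0.02199732 -0.0233366  -0.99948563] foot [ 0.46809754 -0.32270257 -0.11756545]
0.15065988405775504 [1.41913747 1.6820412  0.05899287]
```

Request:
arm_command(
  commands=[
    {"grip": 1, "linear": [0, 0, 5], "roll": 0},
    {"grip": 1, "linear": [0, 0, 10], "roll": 0},
    {"grip": 1, "linear": [0, 0, 15], "roll": 0},
    {"grip": 1, "linear": [0, 0, 15], "roll": 0},
    {"grip": 1, "linear": [0, 0, 15], "roll": 0},
    {"grip": 1, "linear": [0, 0, 15], "roll": 0},
    {"grip": 1, "linear": [0, 0, 0], "roll": 0},
  ],
)

```text
t: 23.5
tcp_pos: [0.4722, -0.3173, 0.1822]
ee_rot: [0.498, 0.867, -0.015, -0.004]
contact_force: [0.7, -0.4, -1.6]
width: 0.148
```

```bash
python3 foot.py; python3 -c "
from h import *
s=sense();print(s['width'],s['ft_torque'],s['joints'])
snap('wrist','w19');snap('scene','s19')"
```

```text
23.5 [ 0.47224556 -0.31732188  0.18223936] [ 0.72931041 -0.41111931 -1.64925591] [-0.02285633 -0.02245267 -0.9994866 ] foot [ 0.46722631 -0.32225248 -0.0372479 ]
0.1475267076159252 [-0.00781068 -0.08361002  0.00603233] [ 0.90272066  0.40140228 -0.4837559   1.66778527  0.2351339   1.13613322
  0.87697116]
```

View pics/s19.png

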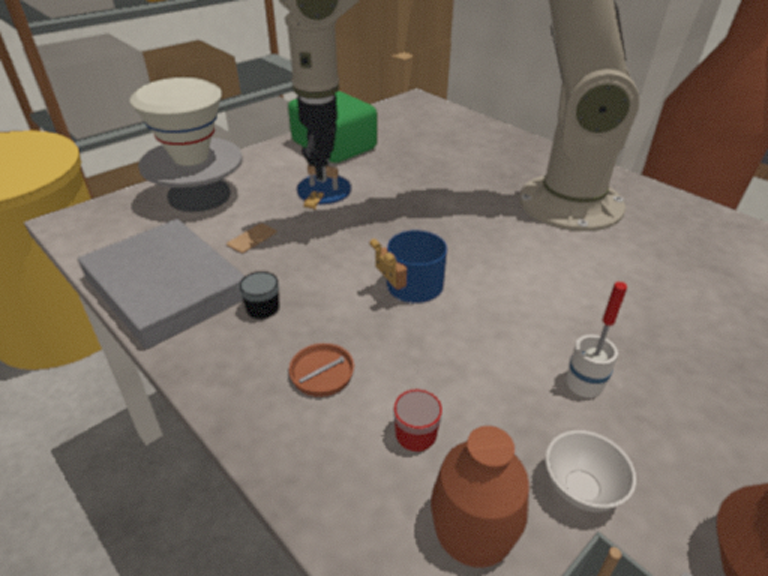

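View pics/w19.png

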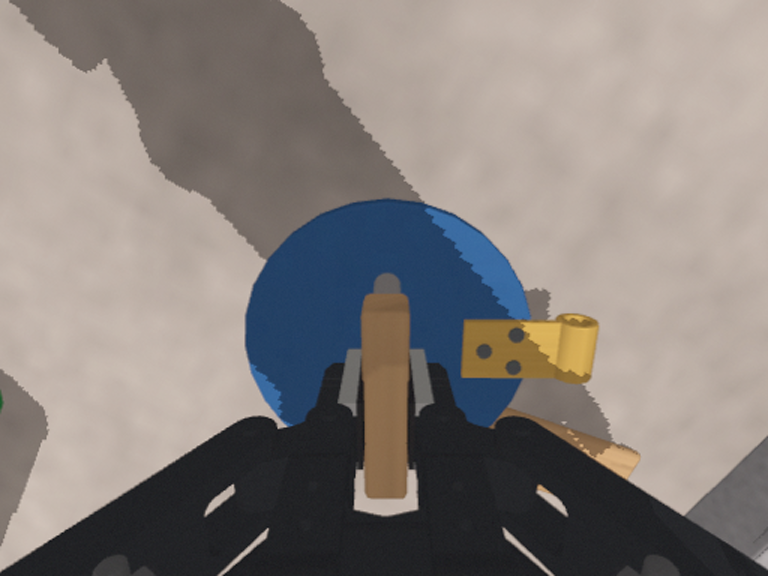

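```bash
cat > lidfit.py <<'E'
from h import *
from scipy.optimize import least_squares
def contour(c,ymax):
    f=np.ascontiguousarray(c["frame"]).astype(np.float32)
    k=4
    F=cv2.resize(f,None,fx=k,fy=k,interpolation=cv2.INTER_CUBIC)
    d=F[:,:,2]-F[:,:,0]   # blue-red
    m=(d>18).astype(np.uint8)
    cnt=max(cv2.findContours(m,cv2.RETR_EXTERNAL,cv2.CHAIN_APPROX_NONE)[0],key=cv2.contourArea).reshape(-1,2)
    h=cv2.convexHull(cnt).reshape(-1,2)
    p=(h+.5)/k-.5
    return p[p[:,1]<ymax]
def model(c,q,n=360):
    x,y,z,a,b=q; M=R.from_rotvec([a,b,0]).as_matrix()
    t=np.linspace(0,2*np.pi,n,endpoint=False)
    P=[]
    for zz in (0,.010): P.append(np.c_[.058*np.cos(t),.058*np.sin(t),zz+0*t]@M.T+[x,y,z])
    uv=proj(c,np.vstack(P)).astype(np.float32)
    return cv2.convexHull(uv.reshape(-1,1,2))
def fit(c,q0,ymax,free):
    p=contour(c,ymax)
    def res(v):
        q=np.array(q0,float); q[free]=v; H=model(c,q)
        return [cv2.pointPolygonTest(H,(float(u[0]),float(u[1])),True) for u in p]
    f=least_squares(res,np.array(q0,float)[free],loss="soft_l1",f_scale=.3,diff_step=1e-4,x_scale=[.01]*len(free))
    return f.x,np.std(f.fun),np.mean(f.fun),len(p)
if __name__=="__main__":
    np.set_printoptions(precision=4,suppress=True)
    for fn,ymax,q0 in (("w16",250,[.47,-.318,0,0,0]),("w17",240,[.47,-.318,0,0,0]),("w18",235,[.47,-.318,0,0,0]),("w19",235,[.47,-.318,.08,0,0])):
        c=load(fn)
        for free in ([0,1],[0,1,2],[0,1,2,3,4]):
            print(fn,free,fit(c,q0,ymax,free))
E
python3 lidfit.py
```

```text
w16 [0, 1] (array([ 0.4705, -0.3183]), np.float64(0.5162933294225942), np.float64(0.6301640691491922), 72)
w16 [0, 1, 2] (array([ 0.4705, -0.3186, -0.0026]), np.float64(0.19033841037509464), np.float64(-3.8484624687029623e-07), 72)
w16 [0, 1, 2, 3, 4] (array([ 0.4705, -0.3186, -0.0025,  0.0029,  0.    ]), np.float64(0.19094964366793982), np.float64(0.0022680794613953122), 72)
w17 [0, 1] (array([ 0.4705, -0.3185]), np.float64(0.3308471475124819), np.float64(0.09727063997153025), 45)
w17 [0, 1, 2] (array([ 0.4705, -0.3186,  0.    ]), np.float64(0.338185495475703), np.float64(0.07713212598445585), 45)
w17 [0, 1, 2, 3, 4] (array([ 0.4705, -0.3185, -0.    ,  0.    , -0.    ]), np.float64(0.32999780898243875), np.float64(0.09486498129578835), 45)
w18 [0, 1] (array([ 0.4705, -0.3185]), np.float64(0.30365224731553864), np.float64(0.08739239305596216), 51)
w18 [0, 1, 2] (array([ 0.4705, -0.3185, -0.0009]), np.float64(0.23107429310020092), np.float64(0.0029176123773971795), 51)
w18 [0, 1, 2, 3, 4] (array([ 0.4705, -0.3185, -0.0009,  0.0135,  0.    ]), np.float64(0.22364421371798554), np.float64(9.01696741153644e-05), 51)
w19 [0, 1] (array([ 0.4694, -0.3188]), np.float64(0.3984935492526297), np.float64(0.11878693857554676), 40)
w19 [0, 1, 2] (array([ 0.4696, -0.3188,  0.0786]), np.float64(0.26931486566390983), np.float64(-0.00575650796967247), 40)
w19 [0, 1, 2, 3, 4] (array([ 0.4696, -0.3188,  0.0786,  0.    ,  0.    ]), np.float64(0.2693100090957508), np.float64(-0.005711592153978212), 40)
```

```bash
python3 - <<'E'
s=open('lidfit.py').read()
s=s.replace('q[free]=v; H','q[free]+=(v-1)*.01; H').replace('np.array(q0,float)[free],loss','np.ones(len(free)),loss').replace('diff_step=1e-4,x_scale=[.01]*len(free))','diff_step=2e-2)').replace('return f.x,','return np.array(q0)[free]+(f.x-1)*.01,').replace('n=360','n=1440')
open('lidfit.py','w').write(s)
E
python3 lidfit.py | grep 3,
```

```text
w16 [0, 1, 2, 3, 4] (array([ 0.4705, -0.3186, -0.0026,  0.0008,  0.0013]), np.float64(0.19028579248533467), np.float64(0.0002611699704051198), 72)
w17 [0, 1, 2, 3, 4] (array([ 0.4704, -0.3184, -0.0015,  0.0427, -0.0046]), np.float64(0.22618514112652732), np.float64(0.00990116616741269), 45)
w18 [0, 1, 2, 3, 4] (array([ 0.4704, -0.3183, -0.0012,  0.0399,  0.0253]), np.float64(0.21454659676316692), np.float64(0.00388374596893517), 51)
w19 [0, 1, 2, 3, 4] (array([ 0.4694, -0.3185,  0.0781,  0.051 ,  0.0344]), np.float64(0.2622261957100196), np.float64(-0.0029048337996637696), 40)
```

Against the flat view before the grasp, the lid tipped about 1.5° as the tilted pads closed. I'll test how the tool's tilt responds to quicker moves.

Request:
arm_command(
  commands=[
    {"grip": 1, "linear": [40, 0, 0], "roll": 0},
    {"grip": 1, "linear": [40, 0, 0], "roll": 0},
    {"grip": 1, "linear": [40, 0, 0], "roll": 0},
    {"grip": 1, "linear": [0, 0, 0], "roll": 0},
  ],
)

```text
t: 24.0
tcp_pos: [0.5903, -0.317, 0.1735]
ee_rot: [0.5, 0.866, -0.017, -0.011]
contact_force: [0.3, 0.5, -2.4]
width: 0.151
```

```bash
python3 foot.py
```

```text
24.0 [ 0.59025987 -0.31697854  0.1734987 ] [ 0.2755507   0.52972173 -2.41289107] [-0.03625128 -0.01748716 -0.99918969] foot [ 0.58229909 -0.32081872 -0.04592336]
```

Request:
arm_command(
  commands=[
    {"grip": 1, "linear": [-40, 0, 0], "roll": 0},
    {"grip": 1, "linear": [-40, 0, 0], "roll": 0},
    {"grip": 1, "linear": [-40, 0, 0], "roll": 0},
    {"grip": 1, "linear": [0, 0, 0], "roll": 0},
  ],
)

```text
t: 24.4
tcp_pos: [0.4648, -0.3131, 0.1644]
ee_rot: [0.498, 0.867, -0.015, -0.018]
contact_force: [-0.0, -0.6, -1.3]
width: 0.154
```

```bash
python3 foot.py
```

```text
24.4 [ 0.46478837 -0.31312189  0.16436175] [-0.04537341 -0.61286078 -1.29044587] [-0.04676168 -0.00812332 -0.99887304] foot [ 0.4545195  -0.31490578 -0.05499077]
```

Quick moves tip the tool toward the base and holding tips it slowly back out. Rolling toward the final yaw while holding, and watching the drift.

Request:
arm_command(
  commands=[
    {"grip": 1, "linear": [0, 0, 0], "roll": -0.07},
    {"grip": 1, "linear": [0, 0, 0], "roll": -0.07},
    {"grip": 1, "linear": [0, 0, 0], "roll": -0.07},
    {"grip": 1, "linear": [0, 0, 0], "roll": -0.07},
    {"grip": 1, "linear": [0, 0, 0], "roll": -0.07},
    {"grip": 1, "linear": [0, 0, 0], "roll": -0.07},
    {"grip": 1, "linear": [0, 0, 0], "roll": -0.07},
    {"grip": 1, "linear": [0, 0, 0], "roll": -0.07},
    {"grip": 1, "linear": [0, 0, 0], "roll": -0.07},
    {"grip": 1, "linear": [0, 0, 0], "roll": 0},
  ],
)

```text
t: 25.4
tcp_pos: [0.4575, -0.3125, 0.1554]
ee_rot: [0.752, 0.658, -0.009, -0.03]
contact_force: [0.6, -0.4, -0.6]
width: 0.153
```

```bash
cat >> foot.py <<'E'
M=R.from_quat(s["ee_rot"]).as_matrix(); y=M[:2,1]/np.linalg.norm(M[:2,1]); L=np.array([y,[-y[1],y[0]]])
print("yaw",np.degrees(np.arctan2(y[1],y[0])),"lidframe tilt",L@z[:2],"torque",s["ft_torque"])
E
python3 foot.py
```

```text
25.4 [ 0.45746308 -0.31253583  0.15540583] [ 0.57063075 -0.38034044 -0.5633018 ] [-0.0537285   0.033022   -0.99800942] foot [ 0.44566431 -0.30528419 -0.06375703]
yaw -7.5497027789909525 lidframe tilt [-0.05760138  0.02567656] torque [-0.03105341 -0.06326545  0.08775773]
```

Request:
arm_command(
  commands=[
    {"grip": 1, "linear": [0, 0, 0], "roll": 0},
    {"grip": 1, "linear": [0, 0, 0], "roll": 0},
    {"grip": 1, "linear": [0, 0, 0], "roll": 0},
    {"grip": 1, "linear": [0, 0, 0], "roll": 0},
    {"grip": 1, "linear": [0, 0, 0], "roll": 0},
  ],
)

```text
t: 25.9
tcp_pos: [0.4569, -0.3122, 0.1541]
ee_rot: [0.75, 0.661, -0.01, -0.031]
contact_force: [-0.3, 0.5, -1.6]
width: 0.151
```

```bash
python3 foot.py
```

```text
25.9 [ 0.45690054 -0.31221613  0.15414277] [-0.27315464  0.53807873 -1.63303236] [-0.0556658   0.03393376 -0.99787265] foot [ 0.44467633 -0.30476427 -0.06499006]
yaw -7.207231202490658 lidframe tilt [-0.05948326  0.0266819 ] torque [-0.04124577 -0.06606941 -0.05214828]
```

With the lid held, holding sags the other way. Pressing the lid on the clear table should level it, and the tilt now points straight at the base, which suits that.

Request:
arm_command(
  commands=[
    {"grip": 1, "linear": [0.5, 0, -12], "roll": 0},
    {"grip": 1, "linear": [0.5, 0, -12], "roll": 0},
    {"grip": 1, "linear": [0.5, 0, -10], "roll": 0},
    {"grip": 1, "linear": [0, 0, -6], "roll": 0},
    {"grip": 1, "linear": [0, 0, -4], "roll": 0},
  ],
)

```text
t: 26.4
tcp_pos: [0.4582, -0.312, 0.1059]
ee_rot: [0.75, 0.661, -0.01, -0.031]
contact_force: [-0.5, -0.2, -1.9]
width: 0.153
```

```bash
python3 foot.py
```

```text
26.4 [ 0.45822658 -0.31201223  0.10588071] [-0.51232892 -0.23192946 -1.86509004] [-0.0560633   0.03418876 -0.99784169] foot [ 0.44591508 -0.30450438 -0.11324533]
yaw -7.174300818631687 lidframe tilt [-0.05989414  0.02691944] torque [-0.0233095  -0.05588974  0.02641151]
```

Request:
arm_command(
  commands=[
    {"grip": 1, "linear": [0, 0, -2], "roll": 0},
    {"grip": 1, "linear": [0, 0, -2], "roll": 0},
  ],
)

```text
t: 26.6
tcp_pos: [0.4578, -0.3113, 0.1034]
ee_rot: [0.75, 0.661, -0.01, -0.032]
contact_force: [-12.3, 7.9, 28.1]
width: 0.152
```

```bash
python3 foot.py
```

```text
26.6 [ 0.45779967 -0.31132033  0.10342271] [-12.27333829   7.8908716   28.0650128 ] [-0.05830585  0.03494296 -0.99768703] foot [ 0.4449957  -0.30364686 -0.11566936]
yaw -7.158890789442647 lidframe tilt [-0.06220596  0.0274044 ] torque [ 1.1903583   2.28498356 -0.09699554]
```

Request:
arm_command(
  commands=[
    {"grip": 1, "linear": [0, 0, -2], "roll": 0},
    {"grip": 1, "linear": [0, 0, -2], "roll": 0},
  ],
)

```text
t: 26.8
tcp_pos: [0.4581, -0.3114, 0.1039]
ee_rot: [0.75, 0.661, -0.011, -0.031]
contact_force: [-9.3, 4.6, 18.8]
width: 0.151
```

```bash
python3 foot.py
```

```text
26.8 [ 0.45808142 -0.31136135  0.1039113 ] [-9.27859821  4.63776301 18.82170642] [-0.05803895  0.03276561 -0.99777648] foot [ 0.44533607 -0.30416602 -0.11520042]
yaw -7.166742569587073 lidframe tilt [-0.06167326  0.02526884] torque [ 0.83967197  1.57832767 -0.07160516]
```

Friction at the table is opposing the levelling. Dragging slightly inward while pressing should reverse it.

Request:
arm_command(
  commands=[
    {"grip": 1, "linear": [-3, 2, -1.5], "roll": 0},
    {"grip": 1, "linear": [-3, 2, -1.5], "roll": 0},
    {"grip": 1, "linear": [-3, 2, -1.5], "roll": 0},
  ],
)

```text
t: 27.1
tcp_pos: [0.4527, -0.3076, 0.1035]
ee_rot: [0.75, 0.661, -0.009, -0.025]
contact_force: [2.0, -1.4, 3.9]
width: 0.153
```

```bash
python3 foot.py
```

```text
27.1 [ 0.4527056  -0.30763064  0.10352776] [ 1.96955895 -1.42984483  3.85878794] [-0.04790291  0.02573399 -0.99852044] foot [ 0.44218612 -0.30197945 -0.11574733]
yaw -7.192531414119822 lidframe tilt [-0.05074796  0.01953386] torque [-0.69177456 -0.89770341  0.0397599 ]
```

That works. Continuing.

Request:
arm_command(
  commands=[
    {"grip": 1, "linear": [-3, 2, -2], "roll": 0},
    {"grip": 1, "linear": [-3, 2, -2], "roll": 0},
    {"grip": 1, "linear": [-3, 2, -2], "roll": 0},
    {"grip": 1, "linear": [-3, 2, -2], "roll": 0},
  ],
)

```text
t: 27.5
tcp_pos: [0.448, -0.3043, 0.102]
ee_rot: [0.75, 0.661, -0.006, -0.014]
contact_force: [5.2, -3.3, 10.9]
width: 0.153
```

```bash
python3 foot.py
```

```text
27.5 [ 0.44800016 -0.30434479  0.10196372] [ 5.22809463 -3.34391503 10.88203851] [-0.02727641  0.01229028 -0.99955237] foot [ 0.44201026 -0.30164584 -0.11753798]
yaw -7.230388320434097 lidframe tilt [-0.02860636  0.00875956] torque [-1.19373905 -1.38875537  0.03948755]
```

Request:
arm_command(
  commands=[
    {"grip": 1, "linear": [-3, 2, -2], "roll": 0},
    {"grip": 1, "linear": [-3, 2, -2], "roll": 0},
    {"grip": 1, "linear": [-3, 2, -2], "roll": 0},
    {"grip": 1, "linear": [-3, 2, -2], "roll": 0},
  ],
)

```text
t: 27.9
tcp_pos: [0.4444, -0.3018, 0.102]
ee_rot: [0.75, 0.661, -0.003, -0.0]
contact_force: [4.9, -3.8, 12.3]
width: 0.154
```

```bash
python3 foot.py
```

```text
27.9 [ 0.44442311 -0.30176002  0.10198856] [ 4.87625609 -3.80452096 12.31386909] [-0.00464999 -0.00285508 -0.99998511] foot [ 0.44340197 -0.302387   -0.11760817]
yaw -7.243015288596603 lidframe tilt [-0.00425292 -0.00341855] torque [-0.82725357 -0.61573756  0.1122231 ]
```

Request:
arm_command(
  commands=[
    {"grip": 1, "linear": [-3, 2, -2], "roll": 0},
    {"grip": 1, "linear": [-3, 2, -2], "roll": 0},
    {"grip": 1, "linear": [0, 0, 4], "roll": 0},
  ],
)

```text
t: 28.2
tcp_pos: [0.4426, -0.3006, 0.1064]
ee_rot: [0.75, 0.661, -0.001, 0.006]
contact_force: [-0.0, 0.1, -2.7]
width: 0.15
```

```bash
python3 foot.py
```

```text
28.2 [ 0.44260912 -0.30063562  0.10643399] [-0.02613067  0.07352198 -2.71321694] [ 0.00689887 -0.01108305 -0.99991478] foot [ 0.44412411 -0.30306946 -0.11314729]
yaw -7.235363365974794 lidframe tilt [ 0.0082398  -0.01012591] torque [ 0.04831324  0.01470981 -0.00182733]
```

Tool is level now. Lifting slowly.

Request:
arm_command(
  commands=[
    {"grip": 1, "linear": [0, 0, 12], "roll": -0.01},
    {"grip": 1, "linear": [0, 0, 14], "roll": -0.01},
    {"grip": 1, "linear": [0, 0, 14], "roll": -0.01},
    {"grip": 1, "linear": [0, 0, 14], "roll": -0.01},
    {"grip": 1, "linear": [0, 0, 14], "roll": -0.01},
    {"grip": 1, "linear": [0, 0, 14], "roll": -0.01},
    {"grip": 1, "linear": [0, 0, 14], "roll": -0.01},
    {"grip": 1, "linear": [0, 0, 14], "roll": 0},
    {"grip": 1, "linear": [0, 0, 14], "roll": 0},
    {"grip": 1, "linear": [0, 0, 14], "roll": 0},
  ],
)

```text
t: 29.2
tcp_pos: [0.4359, -0.2953, 0.2502]
ee_rot: [0.775, 0.632, -0.003, -0.003]
contact_force: [0.5, -1.0, -1.5]
width: 0.151
```

```bash
python3 foot.py; python3 -c "
from h import *
snap('wrist','w20');snap('scene','s20')"
```

```text
29.2 [ 0.43587227 -0.29529136  0.25020346] [ 0.46610091 -1.01513762 -1.49538328] [-0.00924041  0.00134545 -0.9999564 ] foot [ 0.43384308 -0.2949959   0.03061304]
yaw -11.65136155882159 lidframe tilt [-0.00932173 -0.00054843] torque [-0.05069218 -0.00600327  0.03487338]
```

View pics/w20.png

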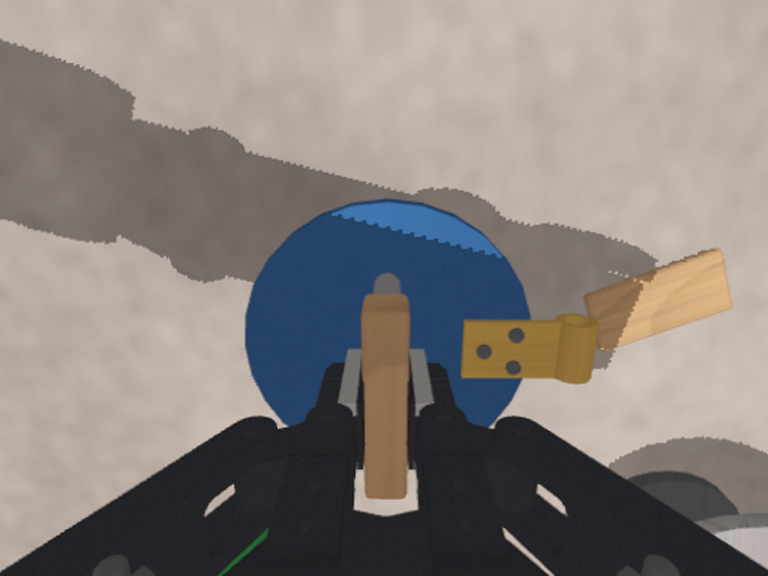

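View pics/s20.png

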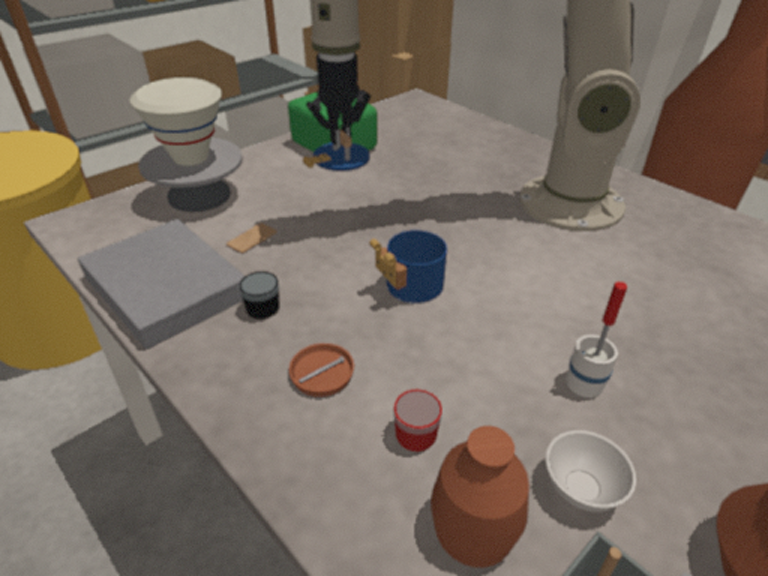

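The lid is rigid in the grip and the tool is nearly level. I'll level again nearer the canister so less sag builds up.

Request:
arm_command(
  commands=[
    {"grip": 1, "linear": [6, 20, -14], "roll": 0},
    {"grip": 1, "linear": [6, 20, -14], "roll": 0},
    {"grip": 1, "linear": [6, 20, -14], "roll": 0},
    {"grip": 1, "linear": [6, 20, -14], "roll": 0},
    {"grip": 1, "linear": [6, 18, -14], "roll": 0},
    {"grip": 1, "linear": [6, 16, -14], "roll": 0},
    {"grip": 1, "linear": [0, 0, -14], "roll": 0},
    {"grip": 1, "linear": [0, 0, -14], "roll": 0},
    {"grip": 1, "linear": [0, 0, -10], "roll": 0},
  ],
)

```text
t: 30.2
tcp_pos: [0.469, -0.1752, 0.1223]
ee_rot: [0.776, 0.63, -0.004, -0.005]
contact_force: [-0.1, 0.0, -1.5]
width: 0.155
```

```bash
python3 foot.py
```

```text
30.2 [ 0.46897602 -0.17522087  0.12227777] [-0.10551595  0.0296783  -1.49335372] [-0.01304194  0.00214288 -0.99991265] foot [ 0.46611201 -0.1747503  -0.09730305]
yaw -11.839024325644017 lidframe tilt [-0.01320415 -0.00057842] torque [ 0.03079799 -0.01682684  0.04049643]
```

Request:
arm_command(
  commands=[
    {"grip": 1, "linear": [-1, 0.5, -10], "roll": 0},
    {"grip": 1, "linear": [-3.4, 1, -7], "roll": 0},
    {"grip": 1, "linear": [-3.4, 1, -4], "roll": 0},
    {"grip": 1, "linear": [-3.4, 1, -2], "roll": 0},
    {"grip": 1, "linear": [-3.4, 1, -2], "roll": 0},
  ],
)

```text
t: 30.7
tcp_pos: [0.4605, -0.1727, 0.1019]
ee_rot: [0.777, 0.63, 0.0, 0.002]
contact_force: [4.9, -0.9, 7.1]
width: 0.152
```

```bash
python3 foot.py
```

```text
30.7 [ 0.46047153 -0.17269174  0.10192046] [ 4.8797146  -0.88514675  7.07210804] [ 0.00307317 -0.00376569 -0.99998819] foot [ 0.4611464  -0.17351868 -0.11767694]
yaw -11.895967096165176 lidframe tilt [ 0.00378341 -0.00305133] torque [-0.16210049 -0.57172651  0.02182376]
```

Request:
arm_command(
  commands=[
    {"grip": 1, "linear": [-3.4, 1, -2], "roll": 0},
    {"grip": 1, "linear": [-3.4, 1, -2], "roll": 0},
    {"grip": 1, "linear": [-3.4, 1, -2], "roll": 0},
    {"grip": 1, "linear": [0, 0, 5], "roll": 0},
  ],
)

```text
t: 31.1
tcp_pos: [0.4583, -0.1724, 0.1084]
ee_rot: [0.777, 0.629, 0.006, 0.012]
contact_force: [-1.1, -0.6, -1.4]
width: 0.154
```

```bash
python3 foot.py
```

```text
31.1 [ 0.45827294 -0.17235635  0.10836381] [-1.05940214 -0.62878183 -1.44014137] [ 0.02521175 -0.01163813 -0.99961439] foot [ 0.46380944 -0.17491208 -0.1111515 ]
yaw -11.9686906571571 lidframe tilt [ 0.02707715 -0.00615679] torque [ 0.06240397 -0.00646991 -0.00708376]
```

Request:
arm_command(
  commands=[
    {"grip": 1, "linear": [0, 0, 12], "roll": 0},
    {"grip": 1, "linear": [1, 0, 15], "roll": 0},
    {"grip": 1, "linear": [1, 0, 15], "roll": 0},
    {"grip": 1, "linear": [1, 0, 15], "roll": 0},
    {"grip": 1, "linear": [1, 0, 15], "roll": 0},
    {"grip": 1, "linear": [1, 0, 15], "roll": 0},
    {"grip": 1, "linear": [1, 0, 15], "roll": 0},
    {"grip": 1, "linear": [1, 0, 15], "roll": 0},
    {"grip": 1, "linear": [1, 0, 12], "roll": 0},
  ],
)

```text
t: 32.0
tcp_pos: [0.4619, -0.172, 0.2457]
ee_rot: [0.778, 0.629, 0.004, 0.009]
contact_force: [0.1, 0.8, -2.6]
width: 0.152
```

```bash
python3 foot.py
```

```text
32.0 [ 0.4618733  -0.17203775  0.2456899 ] [ 0.0617221   0.75909707 -2.55505275] [ 0.01792801 -0.00942754 -0.99979483] foot [ 0.46581029 -0.17410804  0.02613496]
yaw -12.07689991142123 lidframe tilt [ 0.0195037  -0.00546791] torque [ 0.00217637  0.01692669 -0.02255822]
```

Request:
arm_command(
  commands=[
    {"grip": 1, "linear": [2, 20, 0], "roll": 0},
    {"grip": 1, "linear": [2, 20, 0], "roll": 0},
    {"grip": 1, "linear": [2, 20, 0], "roll": 0},
    {"grip": 1, "linear": [2, 20, 0], "roll": 0},
    {"grip": 1, "linear": [2, 20, 0], "roll": 0},
    {"grip": 1, "linear": [2, 20, 0], "roll": 0},
    {"grip": 1, "linear": [2, 12, 0], "roll": 0},
  ],
)

```text
t: 32.7
tcp_pos: [0.4745, -0.0383, 0.2507]
ee_rot: [0.78, 0.626, 0.004, 0.011]
contact_force: [-0.4, -0.1, -2.3]
width: 0.152
```

```bash
python3 foot.py;  python3 -c "
from h import *
snap('wrist','w21');snap('scene','s21')"
```

```text
32.7 [ 0.47448941 -0.0382667   0.25072747] [-0.35421315 -0.14721577 -2.31366167] [ 0.01869142 -0.01196588 -0.99975369] foot [ 0.47859404 -0.04089441  0.03118155]
yaw -12.445508951708177 lidframe tilt [ 0.02083097 -0.00765649] torque [ 0.01017578 -0.00339054 -0.01565233]
```

View pics/w21.png

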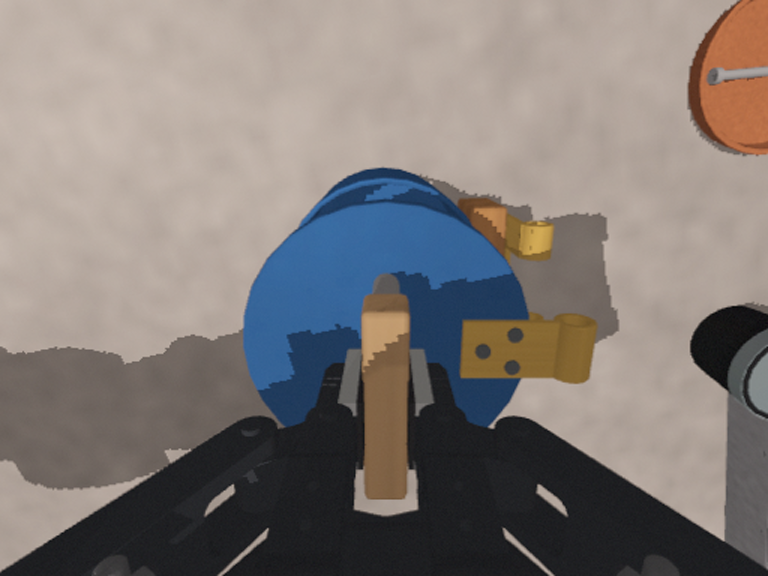

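View pics/s21.png

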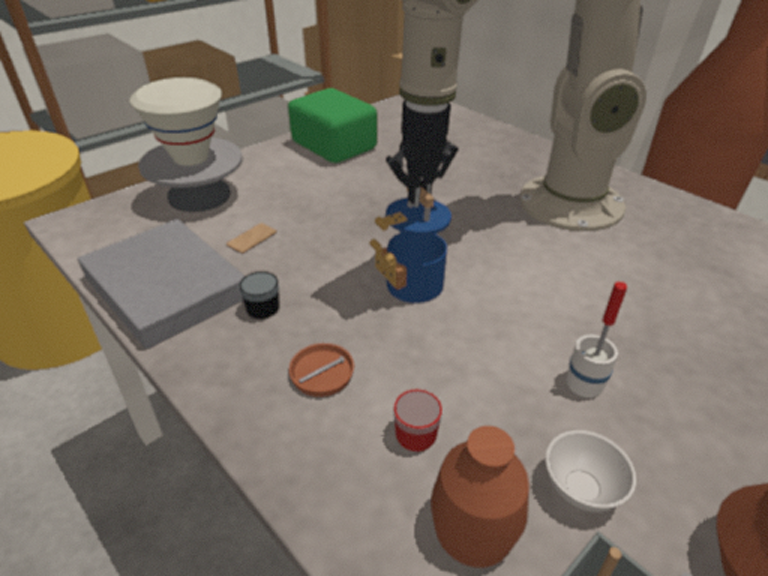

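Lid is over the canister, deliberately over-tipped by about 1.2°. A quick out-and-back move should take that off.

Request:
arm_command(
  commands=[
    {"grip": 1, "linear": [40, 0, 3], "roll": 0},
    {"grip": 1, "linear": [40, 0, 3], "roll": 0},
    {"grip": 1, "linear": [-40, 0, 3], "roll": 0},
    {"grip": 1, "linear": [-38, 2, 3], "roll": 0},
    {"grip": 1, "linear": [0, 0, 0], "roll": 0.01},
    {"grip": 1, "linear": [0, 0, 0], "roll": 0},
  ],
)

```text
t: 33.4
tcp_pos: [0.4778, -0.0453, 0.2486]
ee_rot: [0.779, 0.627, -0.003, -0.004]
contact_force: [1.1, -0.3, -0.6]
width: 0.152
```

```bash
python3 foot.py
```

```text
33.4 [ 0.47782114 -0.04527799  0.24857631] [ 1.05332401 -0.33611179 -0.59761594] [-0.00941824  0.00160763 -0.99995436] foot [ 0.47575289 -0.04492495  0.02898633]
yaw -12.312569935899567 lidframe tilt [-0.00954443 -0.00043773] torque [-0.00560971 -0.0393121   0.00601849]
```

Overshot slightly inward. There's ample time, so I'm repeating the levelling once with a smaller overshoot.

Request:
arm_command(
  commands=[
    {"grip": 1, "linear": [-1, -20, 0], "roll": 0},
    {"grip": 1, "linear": [-1, -20, 0], "roll": 0},
    {"grip": 1, "linear": [-1, -20, 0], "roll": 0},
    {"grip": 1, "linear": [-1, -20, 0], "roll": 0},
    {"grip": 1, "linear": [-1, -20, -3], "roll": 0},
    {"grip": 1, "linear": [-1, -20, -10], "roll": 0},
    {"grip": 1, "linear": [-1, -12, -14], "roll": 0},
    {"grip": 1, "linear": [0, 0, -15], "roll": 0},
    {"grip": 1, "linear": [0, 0, -15], "roll": 0},
    {"grip": 1, "linear": [0, 0, -15], "roll": 0},
    {"grip": 1, "linear": [0, 0, -15], "roll": 0},
    {"grip": 1, "linear": [0, 0, -15], "roll": 0},
  ],
)

```text
t: 34.6
tcp_pos: [0.4744, -0.192, 0.1476]
ee_rot: [0.782, 0.623, -0.001, 0.005]
contact_force: [-0.2, 0.3, -1.3]
width: 0.151
```

```bash
python3 foot.py
```

```text
34.6 [ 0.47435232 -0.19203164  0.14760168] [-0.19255162  0.29952589 -1.30314399] [ 0.00380853 -0.00850418 -0.99995659] foot [ 0.47518867 -0.19389916 -0.07198878]
yaw -12.866718654953912 lidframe tilt [ 0.00560664 -0.00744255] torque [-0.01135701  0.03302665  0.00471912]
```

The slow return move itself brought the tool back to level (lid-frame tilt 0.006, -0.007), so no press is needed. Going back up and over.

Request:
arm_command(
  commands=[
    {"grip": 1, "linear": [0, 0, 15], "roll": 0},
    {"grip": 1, "linear": [0, 0, 15], "roll": 0},
    {"grip": 1, "linear": [0, 0, 15], "roll": 0},
    {"grip": 1, "linear": [0, 0, 15], "roll": 0},
    {"grip": 1, "linear": [0, 0, 15], "roll": 0},
    {"grip": 1, "linear": [0, 0, 15], "roll": 0},
    {"grip": 1, "linear": [0, 5, 0], "roll": 0},
  ],
)

```text
t: 35.3
tcp_pos: [0.475, -0.1873, 0.248]
ee_rot: [0.782, 0.623, -0.0, 0.005]
contact_force: [0.2, 0.4, -1.9]
width: 0.154
```

```bash
python3 foot.py
```

```text
35.3 [ 0.4750031  -0.18728686  0.24796573] [ 0.24717045  0.42554241 -1.92533392] [ 0.00633269 -0.0089607  -0.9999398 ] foot [ 0.47639376 -0.18925463  0.02837895]
yaw -12.85279188283259 lidframe tilt [ 0.00816731 -0.0073275 ] torque [ 0.00060643 -0.08453697  0.00186533]
```

Request:
arm_command(
  commands=[
    {"grip": 1, "linear": [0, 20, 0], "roll": 0.005},
    {"grip": 1, "linear": [0, 20, 0], "roll": 0.005},
    {"grip": 1, "linear": [0, 20, 0], "roll": 0.005},
    {"grip": 1, "linear": [0, 20, 0], "roll": 0.005},
    {"grip": 1, "linear": [0, 20, 0], "roll": 0.005},
    {"grip": 1, "linear": [1, 20, 0], "roll": 0.005},
    {"grip": 1, "linear": [1, 20, 0], "roll": 0},
    {"grip": 1, "linear": [0, 8, 0], "roll": 0},
  ],
)

```text
t: 36.1
tcp_pos: [0.4737, -0.0224, 0.2477]
ee_rot: [0.769, 0.639, -0.0, 0.005]
contact_force: [-0.8, 0.2, -1.3]
width: 0.155
```

```bash
python3 foot.py
```

```text
36.1 [ 0.47369703 -0.02241157  0.24767497] [-0.75624454  0.17967561 -1.31019139] [ 0.00529026 -0.0074112  -0.99995854] foot [ 0.47485877 -0.02403907  0.02808407]
yaw -10.585498209262521 lidframe tilt [ 0.00656169 -0.00631324] torque [ 0.05462922  0.0189346  -0.07086488]
```

Request:
arm_command(
  commands=[
    {"grip": 1, "linear": [1.8, -5.3, 0], "roll": -0.007},
    {"grip": 1, "linear": [1.8, -5.3, 0], "roll": -0.007},
    {"grip": 1, "linear": [0, 0, -8], "roll": 0},
    {"grip": 1, "linear": [0, 0, -8], "roll": 0},
    {"grip": 1, "linear": [0, 0, -6], "roll": 0},
  ],
)

```text
t: 36.6
tcp_pos: [0.4771, -0.0348, 0.2239]
ee_rot: [0.774, 0.633, -0.001, 0.005]
contact_force: [-0.8, 0.1, -2.8]
width: 0.156
```

```bash
python3 foot.py;  python3 -c "
from h import *
snap('wrist','w22');snap('scene','s22');snap('top','t22')
for n,(x0,y0,x1,y1) in dict(w22=(280,130,420,280),s22=(235,120,315,210),t22=(220,170,310,260)).items():
    c=load(n); k=4 if n[0]=='w' else 6
    cv2.imwrite('pics/'+n+'z.png',cv2.resize(c['frame'][y0:y1,x0:x1,::-1],None,fx=k,fy=k,interpolation=cv2.INTER_CUBIC))
"
```

```text
36.6 [ 0.47707698 -0.03481389  0.22388461] [-0.79923327  0.0594892  -2.83101238] [ 0.0050045  -0.00850146 -0.99995134] foot [ 0.47817597 -0.03668081  0.0042953 ]
yaw -11.490018330999408 lidframe tilt [ 0.00659767 -0.0073342 ] torque [ 0.04251328  0.07378717 -0.00374632]
```

View pics/w22.png

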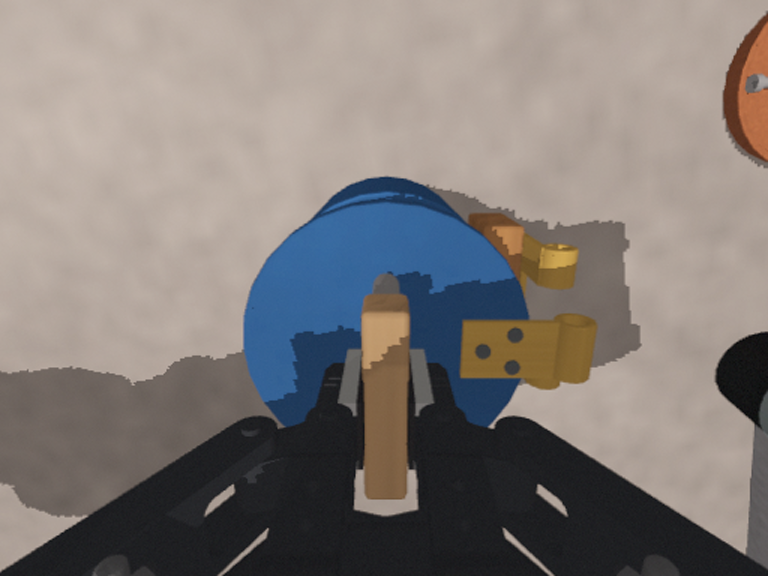

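View pics/s22z.png

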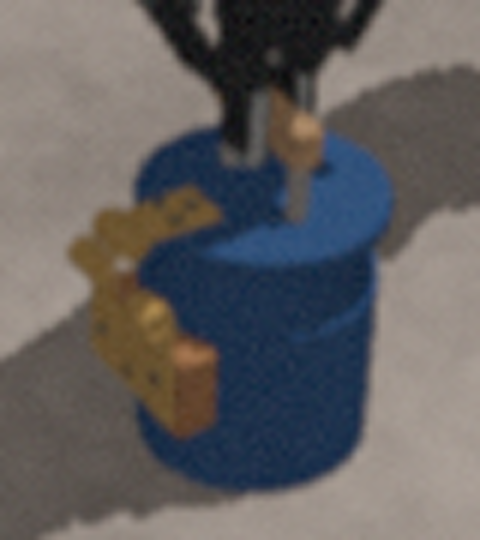

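View pics/t22z.png

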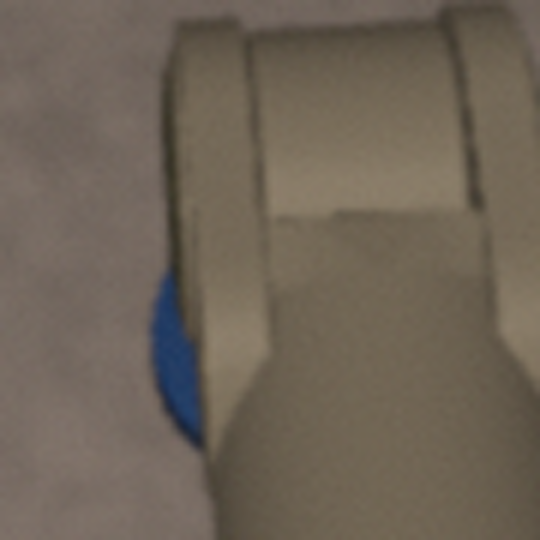

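```bash
python3 - <<'E'
from h import *
c=load('w22'); x0,y0,x1,y1,k=290,130,410,265,6
g=cv2.resize(c['frame'][y0:y1,x0:x1,::-1],None,fx=k,fy=k,interpolation=cv2.INTER_CUBIC)[:,:]
g=cv2.resize(g,None,fx=1,fy=1)
cv2.imwrite('pics/w22z.png',g[:590])
cv2.imwrite('pics/w22y.png',g[220:])
print(g.shape)
E
```

```text
(810, 720, 3)
```

View pics/w22y.png

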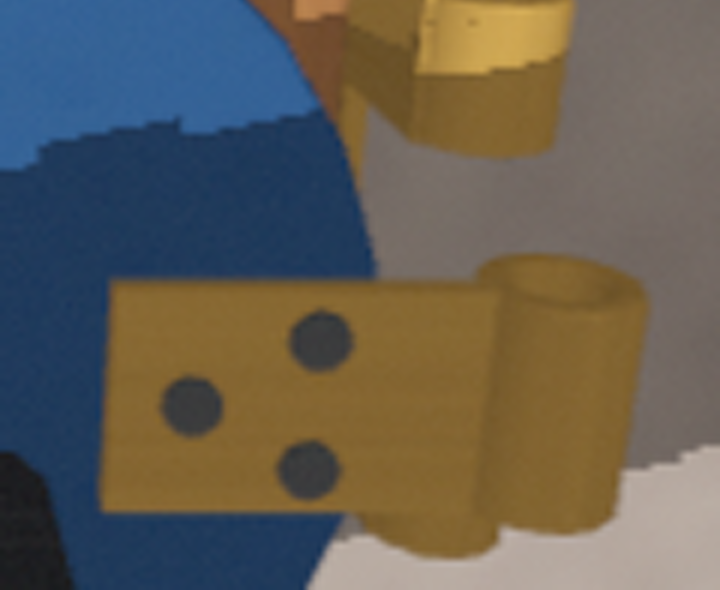

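```bash
cat > align.py <<'E'
from fit import *
import sys
def lidpose(c,kn,face,z0,tilt):
    # q: x,y,yaw,z ; tilt = lid normal lean (world)
    T=R.from_rotvec([-tilt[1],tilt[0],0]).as_matrix()
    def pts(q):
        M=T@Rz(q[2]); o=np.array([q[0],q[1],q[3]])
        A=np.array([[.074,.012,.010],[.074,-.012,.010]])@M.T+o
        _,n=silh(c,A,M[:,1],.008); n=n*np.sign(n@M[:,0])[:,None]
        return np.vstack([A+n,A[:1]])
    ob=np.vstack([kn,face])
    f=least_squares(lambda q:np.r_[(proj(c,pts(q))-ob).ravel(),(q[3]-z0)/.0015,(q[2]-np.radians(-11.5))/np.radians(1)],[.4776,-.033,-.2,z0],x_scale=[.01,.01,.1,.01])
    q=f.x; M=T@Rz(q[2]); b=np.array([.074,0,.010])@M.T+[q[0],q[1],q[3]]
    return q,b,f.fun
if __name__=="__main__":
    np.set_printoptions(precision=4,suppress=True)
    c=load("w22"); Zp=lambda p: np.array(p,float)/6+[290-.5,130-.5+220/6]
    q,b,r=lidpose(c,Zp([(647,300),(617,520)]),Zp([(563,285)]),.122,(-.005,.0012))
    print("lid",q,np.degrees(q[2]),"bore",b,r)
    C=np.array([.4776,-.033,0]);M=Rz(np.radians(-11.4)); bc=M@[.074,0,.106]+C; print("canbore",bc,"delta canister frame",(bc-b)@M)
    A=np.array([[.074,.016,.106]])@M.T+C; _,n=silh(c,A,M[:,1],.008); n*=np.sign(n@M[:,0])[:,None]
    print("pred can kn corner",proj(c,A+n),"obs",Zp([(553,150)]))
E
python3 align.py
```

```text
lid [ 0.4769 -0.0357 -0.1985  0.1219] -11.37451543270133 bore [ 0.5494 -0.0503  0.1323] [ 0.599  -0.1039 -0.2478 -0.0496 -0.3661  0.1603 -0.0448  0.1255]
canbore [ 0.5501 -0.0476  0.106 ] delta canister frame [ 0.0002  0.0028 -0.0263]
pred can kn corner [[381.295  190.4679]] obs [[381.6667 191.1667]]
```

The lid knuckle needs to move (+0.2, +2.8, -26) mm in the canister frame. Lowering in two stages.

Request:
arm_command(
  commands=[
    {"grip": 1, "linear": [0.6, 2.7, 0], "roll": 0},
    {"grip": 1, "linear": [0, 0, -5], "roll": 0},
    {"grip": 1, "linear": [0, 0, -5], "roll": 0},
  ],
)

```text
t: 37.05
tcp_pos: [0.4783, -0.0312, 0.2147]
ee_rot: [0.774, 0.633, -0.0, 0.005]
contact_force: [0.1, -0.1, -2.2]
width: 0.15
```

```bash
python3 foot.py;  python3 -c "
from h import *
snap('wrist','w23')
c=load('w23'); x0,y0,x1,y1,k=290,130,410,265,6
g=cv2.resize(c['frame'][y0:y1,x0:x1,::-1],None,fx=k,fy=k,interpolation=cv2.INTER_CUBIC)
cv2.imwrite('pics/w23y.png',g[220:])
"
```

```text
37.05 [ 0.47827971 -0.03117889  0.21471695] [ 0.12895671 -0.07323341 -2.24459767] [ 0.00649203 -0.00833738 -0.99994417] foot [ 0.47970535 -0.03300978 -0.00487079]
yaw -11.429924973139547 lidframe tilt [ 0.00801549 -0.00688551] torque [-0.02002482  0.01214701  0.00730912]
```

View pics/w23y.png

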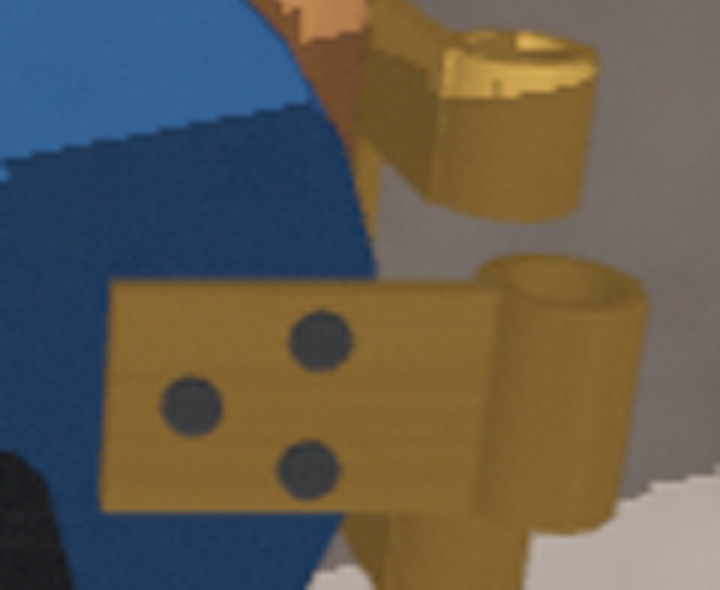

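Request:
arm_command(
  commands=[
    {"grip": 1, "linear": [-0.5, -0.8, -4], "roll": 0},
    {"grip": 1, "linear": [0, 0, -4], "roll": 0},
    {"grip": 1, "linear": [0, 0, -4], "roll": 0},
  ],
)

```text
t: 37.4
tcp_pos: [0.4774, -0.0319, 0.2011]
ee_rot: [0.774, 0.633, -0.0, 0.005]
contact_force: [1.1, -0.0, -1.2]
width: 0.153
```

```bash
python3 foot.py
```

```text
37.4 [ 0.47742853 -0.03191007  0.20105174] [ 1.10587279 -0.04951449 -1.20572016] [ 0.00571787 -0.00819208 -0.9999501 ] foot [ 0.47868417 -0.03370905 -0.0185373 ]
yaw -11.411258884550334 lidframe tilt [ 0.00722565 -0.00689886] torque [-0.04169626  0.03333848  0.00198047]
```

Request:
arm_command(
  commands=[
    {"grip": 1, "linear": [0.4, -0.2, -2], "roll": 0},
    {"grip": 1, "linear": [0, 0, -1], "roll": 0},
  ],
)

```text
t: 37.6
tcp_pos: [0.4776, -0.0322, 0.1972]
ee_rot: [0.774, 0.633, -0.001, 0.005]
contact_force: [-0.3, 0.2, -1.4]
width: 0.15
```

```bash
python3 foot.py;  python3 -c "
from h import *
snap('wrist','w24');snap('scene','s24')
c=load('w24'); x0,y0,x1,y1,k=290,130,410,265,6
g=cv2.resize(c['frame'][y0:y1,x0:x1,::-1],None,fx=k,fy=k,interpolation=cv2.INTER_CUBIC)
cv2.imwrite('pics/w24y.png',g[220:])
c=load('s24');cv2.imwrite('pics/s24z.png',cv2.resize(c['frame'][120:210,235:315,::-1],None,fx=6,fy=6,interpolation=cv2.INTER_CUBIC))
"
```

```text
37.6 [ 0.47757245 -0.03219135  0.19715888] [-0.27494772  0.2251884  -1.42157336] [ 0.00478391 -0.00805802 -0.99995609] foot [ 0.47862299 -0.03396089 -0.02243148]
yaw -11.411497554894842 lidframe tilt [ 0.00628365 -0.00695221] torque [ 0.02249268  0.01685305 -0.01737335]
```

View pics/w24y.png

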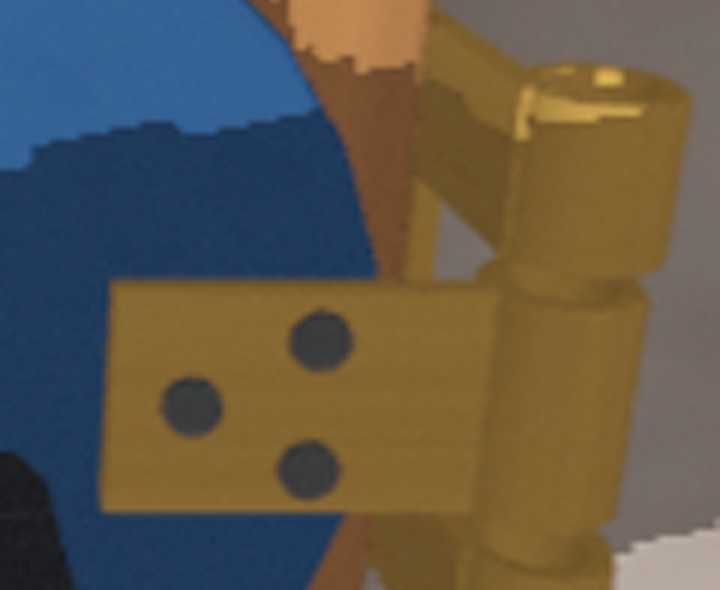

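View pics/s24z.png

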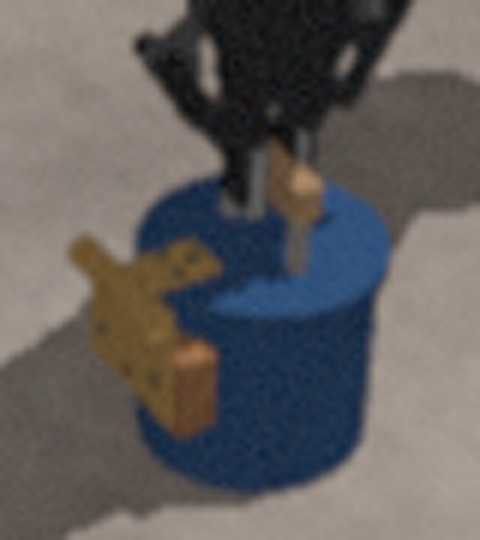

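```bash
cat > al2.py <<'E'
from align import *
np.set_printoptions(precision=4,suppress=True)
def go(fn,kn,face,can,z0,tilt):
    c=load(fn); Zp=lambda p: np.array(p,float)/6+[290-.5,130-.5+220/6]
    q,b,r=lidpose(c,Zp(kn),Zp(face),z0,tilt)
    C=np.array([.4776,-.033,0]);M=Rz(np.radians(-11.4)); bc=M@[.074,0,.106]+C
    print("lid",q,np.degrees(q[2]),"bore",b,"delta(can frame)",(bc-b)@M,r)
    A=np.array([[.074,y,.106] for y in (.033,.016,-.016)])@M.T+C; _,n=silh(c,A,M[:,1],.008); n*=np.sign(n@M[:,0])[:,None]
    P=proj(c,A+n); print("can corners pred-obs px",P-Zp(can))
    # predicted lid corners if perfectly aligned
    A=np.array([[.074,y,.106] for y in (.012,-.012)])@M.T+C; _,n=silh(c,A,M[:,1],.008); n*=np.sign(n@M[:,0])[:,None]
    print("ideal lid corners minus obs px",proj(c,A+n)-Zp(kn))
go("w24",[(647,300),(617,520)],[(563,285)],[(690,105),(667,262),(612,550)],.0955,(-.005,.001))
E
python3 al2.py
```

```text
lid [ 0.4773 -0.0329 -0.1981  0.0954] -11.351429580122423 bore [ 0.5498 -0.0474  0.1058] delta(can frame) [ 0.0004 -0.0002  0.0002] [ 0.6198 -0.1163 -0.2712 -0.0072 -0.3651  0.1335 -0.0607  0.1486]
can corners pred-obs px [[-0.0674 -2.1489]
 [-0.8819  0.1799]
 [ 0.3305  1.2582]]
ideal lid corners minus obs px [[1.4028 0.2937]
 [0.4397 0.4218]]
```

Request:
arm_command(
  commands=[
    {"grip": 1, "linear": [0.5, 0, 0.6], "roll": 0},
  ],
)

```text
t: 37.8
tcp_pos: [0.478, -0.0321, 0.1979]
ee_rot: [0.774, 0.633, -0.001, 0.005]
contact_force: [-0.0, -0.5, -1.6]
width: 0.151
```

```bash
python3 foot.py;  python3 -c "
from h import *
snap('wrist','w25');snap('scene','s25');print(sense()['tcp_pos'],sense()['t'])
c=load('w25'); x0,y0,x1,y1,k=290,130,410,265,6
g=cv2.resize(c['frame'][y0:y1,x0:x1,::-1],None,fx=k,fy=k,interpolation=cv2.INTER_CUBIC)
cv2.imwrite('pics/w25y.png',g[220:])
"
```

```text
37.8 [ 0.47804369 -0.03210482  0.19793326] [-0.04348141 -0.52035015 -1.60653821] [ 0.00468755 -0.00798698 -0.99995712] foot [ 0.47907307 -0.03385876 -0.02165732]
yaw -11.40757766633407 lidframe tilt [ 0.00617467 -0.00690207] torque [ 0.04365849 -0.04075455 -0.00949436]
[ 0.47824686 -0.03213002  0.19812671] 37.9
```

View pics/w25y.png

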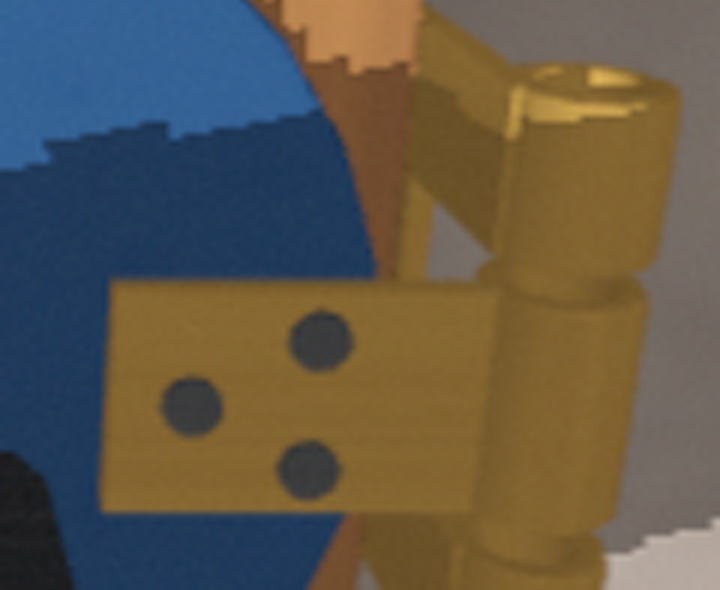

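View pics/s25.png

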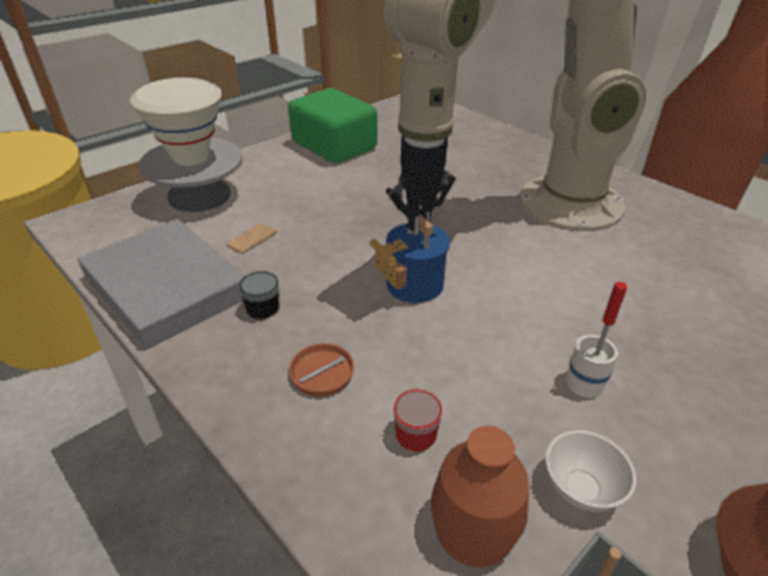

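The knuckles sit in line to within about half a millimetre, the wrist force is only the lid's weight, and everything else is in place. Handing in.

```bash
python3 -c "
from workcell import *
print(close_job())"
```

```text
the job is handed in; nothing more can be done
None
```

I did the whole job in the order asked and handed it in at 37.9 s, with the lid still held over the canister.

- **Brush:** I pushed it to the canister floor (contact about 28 N). I then drew its foot up to about 70 mm above the table, well past half depth, and pushed it down again (about 17 N). It now stands upright in its white pot.
- **Lid:** I picked it up by the handle and it is carried by the gripper alone. The wrist force showed only the lid's weight (about 1.5–2.5 N), and its underside is about 96 mm above the table.
- **Hinge alignment:** the second-to-last wrist picture put the lid's knuckle within about 0.5 mm of the canister's bore axis. I moved it 0.5 mm after that and checked by eye only. The edges then looked in line at one end of the lid's knuckle and about 1 mm off at the other. Yaw matches to about 0.1°.
- **Level:** the tool reads about 0.5° off vertical and the lid is about 0.4° off level. The lid figure is inferred from how it sits in the grip. A direct image fit of the lid's tilt was too biased to use on its own.
- **Problems on the way:** the tool's tilt crept to as much as 3.8° during moves. I levelled it by pressing and dragging the held lid on clear table, at no more than about 32 N.
- **Everything else:** in the last scene picture the pin, jars, bowl and rib look undisturbed.

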